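# Turn the washed beakers rim-down into the drainer

## Robot

A 7-joint arm with a two-finger parallel gripper is mounted at the origin on the work surface. World frame = base frame: x ahead of the robot, y to its left, z up, the work surface at z = 0. Lengths are in m, angles in rad, forces in N, time in s.
With the tool pointing down it reaches from about 0.425 to 0.875 m from the base axis. Payload 4.7 kg.
Tool frame: the origin (TCP) lies where the fingers leave the gripper's body, on its centre line; the fingertips stand 70 mm ahead of it and the grasp point (between the pads) lies 51 mm ahead of it; x points along the fingers, y is the direction in which the jaws open and shut, and the axes are right-handed (so a half turn about x gives the same grasp; the last joint's range is limited). The gripper opens to 87 mm and grips with 3 to 60 N. Pads are 19 mm wide; open, the fingers measure 117 mm over their backs; the gripper's body (75 mm by 190 mm) begins 51 mm behind the grasp point.
Start: joints at [-1.294, 0.321, -0.07, 1.45, 0.023, 1.371, -0.057], TCP at [0.169, 0.628, 0.292] pointing down, gripper open.
Joint ranges: [-2.86, 2.86], [-0.3, 2.09], [-1.38, 1.24], [0.06, 2.45], [-1.56, 4.7], [0.09, 2.05], [-2.69, 2.69]. Speed limits (rad/s): [2.57, 2.57, 3.14, 3.14, 3.14, 3.14, 3.14].

## Interface

Orientations are given as a 3x3 rotation matrix whose columns are the frame's x, y, z axes.
In Python, from cell import manip, viewer, ticket, models gives the robot as it stands.
- The arm moves only by the tool jog_arm, never from a script. Its argument "motion" is a list of rows, each a list of 2 entries, a list of its own where there are three numbers: the shift along the tool's x, y, z in m, then the turn about the tool's x in rad. In form: [[[x, y, z], twist], ...]. A call has 1 to 20 rows; each row is the pose to reach, as a shift and turn from the pose commanded when the call began, along the tool's axes at that moment; what a row does not reach only later rows make up. A row lasts 1/12 s, in which the tool goes at most 41.7 mm and 7.16 degrees, less where a joint would pass 70% of its speed; a pose out of reach is approached as far as the arm can. A call with a gripper value outside its range is refused whole. "jaw" is the closure, from 0 (fully open) to 1 (shut), set as the call begins (left out, the last holds). The fingers move at their own pace and stop on an object; "grip_force" is the grip in N (left out, the last holds). Time passes only in rows, so rows that repeat a pose let the fingers close. It gives the time, the measured TCP pose, the force and the opening at its end, in the units of the state.
- manip.observe(): the state, without advancing time (a new reading comes with each control period).
- viewer.capture(name): name is "scene" or "top" or "wrist"; returns the picture (480x640x3 uint8, red, green, blue); there is no depth.
- viewer.calibration(name): a dict with "camera_matrix" (3x3 intrinsics, pixels), "dist_coeffs" ([k1, k2, p1, p2, k3] as OpenCV has them; the pictures are not rectified), "rvec" (rotation vector, rad) and "tvec" (3), from world to camera coordinates, as OpenCV has them; the wrist camera has in their place "mount" (4x4, takes a point from camera to tool coordinates, whose origin is the TCP and whose axes are the tool frame's). Camera axes: x right, y down, z forward; pixel columns grow to the right and rows downward; lengths in m; the calibration is good to about 2 mm. A picture is of the moment at which its call begins: read the wrist's pose just before it. calibration takes no time and is no camera call.
- ticket.sign_off(): hands the job in, once; it reports no verdict.
Trained networks look in the newest picture that a camera, given by its name, has taken for a name from the list of things; names that differ only in an ending like _2 or _b are one class to them, and where a whole thing is asked for, a point or a joint stands for the part that bears it (a point fixed in the world has none). Each returns a list of dicts, best first, with "conf" (0 to 1); they miss things now and then, are a little off and sometimes report something else, mostly with a low value. They report only what shows in the picture. A call takes as long as a camera call. They do not tell look-alikes from the thing itself.
- models.search_frame(label, camera): "xyz" ([x, y, z] in m, in the coordinates of the camera as it stood for that picture, good to about 4 mm: the middle of the surface that is visible of it).
- models.cut_out(label, camera): "region" (480x640 bool, what is visible of it).
- models.pinpoint(label, camera): "xyz" ([x, y, z] in m, in the coordinates of the camera as it stood for that picture, good to about 4 mm: a listed point, or the origin of a listed thing).
The state is a dict: "time": time; "joints": joint angles; "joint_vel": joint speeds; "joint_efforts": joint torques, N m; "position": TCP position; "tool_rot": TCP orientation; "force": force on the tool from outside, world axes, zero at the start; "wrist_torque": the same for the moment, N m; "opening": finger opening in m.
Only numpy, scipy, OpenCV 4.12 (cv2) and the standard library are available. Lean on these libraries where they do the work, as an engineer would, in place of code of your own. Each camera call takes 0.05 s, during which the arm holds its last target.

## Task

Put the three low white beakers in the draining tray to drain, one in each of its three pockets, every one rim-down and sitting flat on the pocket floor. Set them down gently, don't drop them in, and leave the tall beaker and the other things on the worktop where they are.

Things in the scene. Friction and masses are not known exactly. Their poses are not given: they have to be found in the camera images.
- beaker_a: low white ceramic beaker, 60 mm square outside, corners cut off (flats 36 mm wide), 75 mm tall, wall 4 mm, base 6 mm, about 0.2 kg; origin at its centre, z along it from closed base (z = -37.5 mm) to open mouth (z = +37.5 mm), x and y square to the flats. Starts lying on one of its flats, axis level, mouth pointing more or less sideways, to the robot's left or right.
- beaker_b: low white ceramic beaker, 60 mm square outside, corners cut off (flats 36 mm wide), 75 mm tall, wall 4 mm, base 6 mm, about 0.2 kg; origin at its centre, z along it from closed base (z = -37.5 mm) to open mouth (z = +37.5 mm), x and y square to the flats. Starts lying on one of its flats, axis level, mouth pointing more or less sideways, to the robot's left or right.
- beaker_c: low white ceramic beaker, 60 mm square outside, corners cut off (flats 36 mm wide), 75 mm tall, wall 4 mm, base 6 mm, about 0.2 kg; origin at its centre, z along it from closed base (z = -37.5 mm) to open mouth (z = +37.5 mm), x and y square to the flats. Starts standing rim-down on the worktop.
- tray: aluminium draining tray, fixed, 310 x 98 x 18 mm, three square pockets in a row along its x axis; origin at the centre of its underside, z up, y across the row
- pocket0 (a point): centre of the floor of a tray pocket: 68 mm square, sides parallel to the tray's edges, floor 4 mm above the worktop, 14 mm deep with a 3 mm bevelled mouth; neighbouring pocket centres are 100 mm apart
- pocket1 (a point): centre of the floor of a tray pocket: 68 mm square, sides parallel to the tray's edges, floor 4 mm above the worktop, 14 mm deep with a 3 mm bevelled mouth; neighbouring pocket centres are 100 mm apart
- pocket2 (a point): centre of the floor of a tray pocket: 68 mm square, sides parallel to the tray's edges, floor 4 mm above the worktop, 14 mm deep with a 3 mm bevelled mouth; neighbouring pocket centres are 100 mm apart
- tall_beaker: bystander: same beaker shape but 125 mm tall, standing mouth-up; origin at its centre, 62.5 mm up
- salt_bowl: bystander: small dark wooden bowl, 76 mm across, 34 mm high; origin at the centre of its underside
- mug: bystander: mug 80 mm across, 85 mm high, handle towards its y axis; origin at the centre of its underside
- oil_bottle: bystander: green glass oil bottle, 68 mm across, 230 mm high; origin at the centre of its underside
- grain_jar: bystander: storage jar 90 mm across, 150 mm high; origin at the centre of its underside
- spatula: bystander: wooden spatula, 250 mm long along its x axis, lying flat; origin at its underside near the middle
- jar_lid: bystander: wooden jar lid, 90 mm across, 18 mm high; origin at the centre of its underside
There are look-alikes about, which are no part of the job. What is shaped like the beaker_b but red is not meant.

How it is judged:
At the end, for the whole second after the job is handed in: Each of the three pockets holds one low beaker, centred within 12 mm, rim-down within about 5 degrees and with its rim on the pocket floor (5 mm), at rest; the tall beaker and the other bystanders are within 40 mm of where they started (((horizontal distance between beaker_a and pocket0 below 0.012 m and angle between beaker_a's own z axis and vertical above 3.04 rad and z of beaker_a in the frame of pocket0 between 0.0325 and 0.0425 m) or (horizontal distance between beaker_b and pocket0 below 0.012 m and angle between beaker_b's own z axis and vertical above 3.04 rad and z of beaker_b in the frame of pocket0 between 0.0325 and 0.0425 m) or (horizontal distance between beaker_c and pocket0 below 0.012 m and angle between beaker_c's own z axis and vertical above 3.04 rad and z of beaker_c in the frame of pocket0 between 0.0325 and 0.0425 m)) and ((horizontal distance between beaker_a and pocket1 below 0.012 m and angle between beaker_a's own z axis and vertical above 3.04 rad and z of beaker_a in the frame of pocket1 between 0.0325 and 0.0425 m) or (horizontal distance between beaker_b and pocket1 below 0.012 m and angle between beaker_b's own z axis and vertical above 3.04 rad and z of beaker_b in the frame of pocket1 between 0.0325 and 0.0425 m) or (horizontal distance between beaker_c and pocket1 below 0.012 m and angle between beaker_c's own z axis and vertical above 3.04 rad and z of beaker_c in the frame of pocket1 between 0.0325 and 0.0425 m)) and ((horizontal distance between beaker_a and pocket2 below 0.012 m and angle between beaker_a's own z axis and vertical above 3.04 rad and z of beaker_a in the frame of pocket2 between 0.0325 and 0.0425 m) or (horizontal distance between beaker_b and pocket2 below 0.012 m and angle between beaker_b's own z axis and vertical above 3.04 rad and z of beaker_b in the frame of pocket2 between 0.0325 and 0.0425 m) or (horizontal distance between beaker_c and pocket2 below 0.012 m and angle between beaker_c's own z axis and vertical above 3.04 rad and z of beaker_c in the frame of pocket2 between 0.0325 and 0.0425 m)) and linear speed of each of beaker_a, beaker_b, beaker_c below 0.02 m/s and distance of each of tall_beaker, salt_bowl, mug, oil_bottle, grain_jar, spatula, jar_lid from where it was at the start of the episode below 0.04 m); the robot touches nothing.
It fails at once if a bystander was shifted by more than 40 mm or knocked over (distance of any of tall_beaker, salt_bowl, mug, oil_bottle, grain_jar, spatula, jar_lid from where it was at the start of the episode above 0.04 m or angle between any of tall_beaker, salt_bowl, mug, oil_bottle, grain_jar, spatula, jar_lid's own z axis and vertical above 0.5 rad).
It fails at once if a beaker was dropped: moving faster than 0.6 m/s (a fall of about 18 mm) while not held by the fingers ((linear speed of beaker_a above 0.6 m/s and contact force between beaker_a and the fingers below 0.05 N) or (linear speed of beaker_b above 0.6 m/s and contact force between beaker_b and the fingers below 0.05 N) or (linear speed of beaker_c above 0.6 m/s and contact force between beaker_c and the fingers below 0.05 N)).
It fails at once if a beaker was banged into the tray (over 70 N) (contact force between any of beaker_a, beaker_b, beaker_c and tray above 70 N).
It also fails if it takes over 72 s, if anything falls off the work surface, if the arm or the gripper's body presses on something with over 40 N, if the wrist force passes 120 N, or if a joint passes its speed limit or range.

## Working session

There is one attempt and no reset: what is moved stays moved. The work goes in short steps, Python scripts to look and compute and a tool call to move; the robot and the scene stay as the last step left them, time stands still between calls to the robot, and variables do not carry over. Pictures are saved under pics/ and viewed, and the job is handed in when it is done.

Besides the shell and the picture viewer there is one more tool, called after "Call:" by a JSON object that holds its "name" and its "arguments", one argument or row to a line. jog_arm: Moves the arm, as the interface text tells. Its arguments: {"type":"object","properties":{"motion":{"type":"array"},"jaw":{"type":"number"},"grip_force":{"type":"number"}},"required":["motion"]}

```bash
ls; mkdir -p pics; python3 - <<'E'
from cell import manip, viewer, ticket, models
import cv2,numpy as np
np.set_printoptions(precision=4,suppress=True)
print(manip.observe())
for n in ["scene","top","wrist"]:
    im=viewer.capture(n); cv2.imwrite(f"pics/{n}0.png",im[:,:,::-1]); print(n,viewer.calibration(n))
E
```

```text
pics
{'time': 0.0, 'joints': array([-1.2939,  0.3218, -0.0701,  1.4517,  0.0226,  1.3708, -0.0569]), 'joint_vel': array([ 0.0007,  0.0011, -0.0008, -0.0007,  0.0004,  0.0009, -0.0009]), 'joint_efforts': array([  0.001 , -49.1307,  -0.4035, -31.2522,  -0.064 ,   0.0439,
         0.0002]), 'position': array([0.1688, 0.6273, 0.2912]), 'tool_rot': array([[-0.0004,  0.2598,  0.9657],
       [-0.0019,  0.9657, -0.2598],
       [-1.    , -0.0019,  0.0001]]), 'force': array([0.3225, 0.5362, 0.9624]), 'wrist_torque': array([-0.0077, -0.0114,  0.0193]), 'opening': 0.08723638083067181}
scene {'camera_matrix': array([[580.802 ,   0.    , 316.323 ],
       [  0.    , 580.802 , 244.2057],
       [  0.    ,   0.    ,   1.    ]]), 'dist_coeffs': array([-0.1357,  0.    ,  0.    ,  0.    ,  0.    ]), 'rvec': array([ 1.0996,  2.4151, -1.0145]), 'tvec': array([ 0.391 , -0.2474,  1.832 ])}
top {'camera_matrix': array([[446.2919,   0.    , 319.9653],
       [  0.    , 446.2919, 233.075 ],
       [  0.    ,   0.    ,   1.    ]]), 'dist_coeffs': array([-0.0032,  0.    ,  0.    ,  0.    ,  0.    ]), 'rvec': array([ 2.1867, -2.1772,  0.0983]), 'tvec': array([-0.0277,  0.5728,  1.1327])}
wrist {'camera_matrix': array([[354.6236,   0.    , 317.0122],
       [  0.    , 354.6236, 237.8894],
       [  0.    ,   0.    ,   1.    ]]), 'dist_coeffs': array([-0.0237,  0.    ,  0.    ,  0.    ,  0.    ]), 'mount': array([[ 0.0007, -0.2512,  0.9679, -0.0931],
       [ 1.    ,  0.0009, -0.0005,  0.0001],
       [-0.0008,  0.9679,  0.2512, -0.0692],
       [ 0.    ,  0.    ,  0.    ,  1.    ]])}
```

View pics/scene0.png

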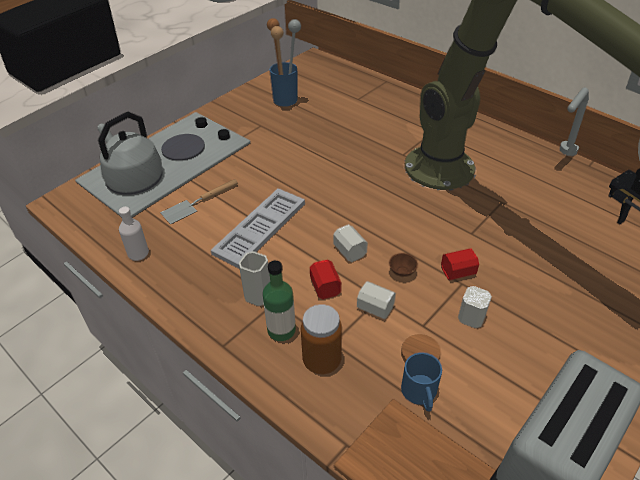

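View pics/top0.png

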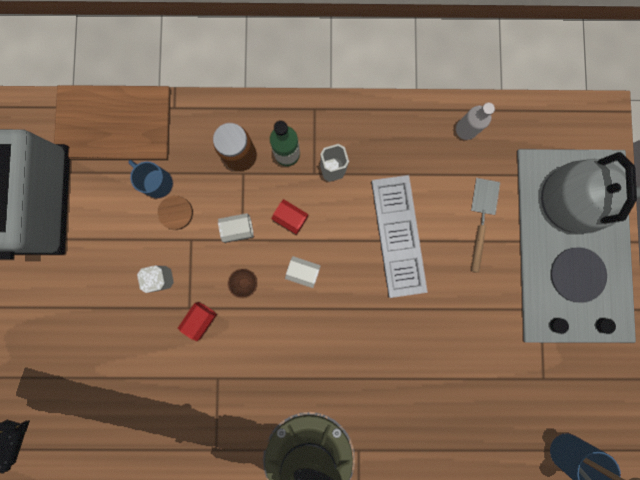

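View pics/wrist0.png

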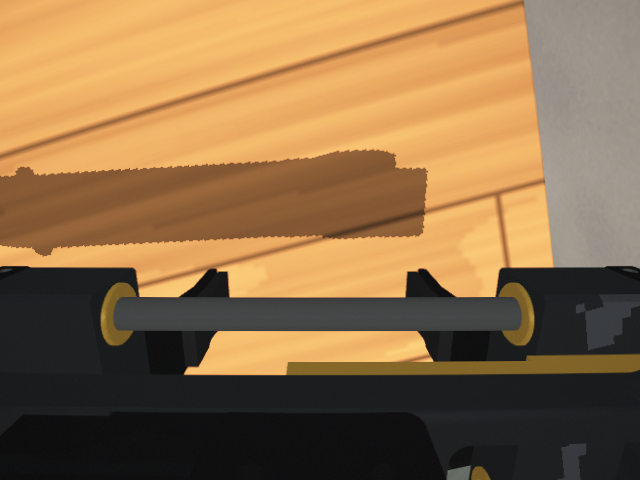

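```bash
cat > h.py <<'E'
from cell import manip, viewer, ticket, models
import cv2,numpy as np
np.set_printoptions(precision=4,suppress=True)
def cal(n):
    c=viewer.calibration(n)
    if 'rvec' in c: R=cv2.Rodrigues(c['rvec'])[0]; t=c['tvec']; return c['camera_matrix'],c['dist_coeffs'],R,t
    s=manip.observe(); T=np.eye(4);T[:3,:3]=s['tool_rot'];T[:3,3]=s['position']
    W=T@c['mount']; W=np.linalg.inv(W); return c['camera_matrix'],c['dist_coeffs'],W[:3,:3],W[:3,3]
def c2w(p,C): K,d,R,t=C; return R.T@(np.array(p)-t)
def proj(P,C):
    K,d,R,t=C; return cv2.projectPoints(np.array(P,float).reshape(-1,1,3),cv2.Rodrigues(R)[0],t,K,d)[0].reshape(-1,2)
def pix(uv,z,C):
    K,d,R,t=C; q=cv2.undistortPoints(np.array(uv,float).reshape(-1,1,2),K,d).reshape(-1,2)
    r=np.c_[q,np.ones(len(q))]@R; o=-R.T@t
    return o+r*((z-o[2])/r[:,2])[:,None]
E
python3 - <<'E'
from h import *
for n in ["top","scene"]:
    im=viewer.capture(n); C=cal(n)
    for l in ["beaker_a","beaker_b","beaker_c","tall_beaker","pocket0","pocket1","pocket2","tray","salt_bowl","mug","oil_bottle","grain_jar","jar_lid","spatula"]:
        r=models.pinpoint(l,n)
        print(n,l,[(round(d['conf'],2),c2w(d['xyz'],C),proj(c2w(d['xyz'],C),C)[0].round()) for d in r])
im=viewer.capture("top")[:,:,::-1]
a=cv2.resize(im[170:350,110:440],None,fx=2.4,fy=2.4,interpolation=3); cv2.imwrite("pics/t1.png",a)
im=viewer.capture("scene")[:,:,::-1]
a=cv2.resize(im[180:360,230:510],None,fx=2.8,fy=2.8,interpolation=3); cv2.imwrite("pics/s1.png",a)
print(manip.observe()['time'])
E
```

```text
top beaker_a [(0.94, array([0.6157, 0.0531, 0.0276]), array([290., 216.])), (0.92, array([0.4551, 0.3872, 0.0396]), array([157., 278.])), (0.79, array([0.3501, 0.2825, 0.0302]), array([198., 320.])), (0.65, array([0.4735, 0.0224, 0.0311]), array([301., 271.])), (0.2, array([ 0.782 ,  0.1928, -0.0028]), array([239., 156.]))]
top beaker_b [(0.94, array([0.6157, 0.0531, 0.0276]), array([290., 216.])), (0.92, array([0.4551, 0.3872, 0.0396]), array([157., 278.])), (0.79, array([0.3501, 0.2825, 0.0302]), array([198., 320.])), (0.65, array([0.4735, 0.0224, 0.0311]), array([301., 271.])), (0.2, array([ 0.782 ,  0.1928, -0.0028]), array([239., 156.]))]
top beaker_c [(0.94, array([0.6157, 0.0531, 0.0276]), array([290., 216.])), (0.92, array([0.4551, 0.3872, 0.0396]), array([157., 278.])), (0.79, array([0.3501, 0.2825, 0.0302]), array([198., 320.])), (0.65, array([0.4735, 0.0224, 0.0311]), array([301., 271.])), (0.2, array([ 0.782 ,  0.1928, -0.0028]), array([239., 156.]))]
top tall_beaker [(0.83, array([ 0.7466, -0.0571,  0.0624]), array([333., 164.])), (0.6, array([ 0.6284,  0.3526, -0.0017])
[... 3700 characters left out ...]
[0.6298, 0.3551, 0.0005]), array([420., 354.])), (0.55, array([ 0.7033,  0.405 , -0.0002]), array([419., 387.]))]
scene oil_bottle [(0.61, array([ 0.7907,  0.0597, -0.0014]), array([280., 330.]))]
scene grain_jar [(0.95, array([ 0.7832,  0.1899, -0.0034]), array([323., 358.])), (0.41, array([ 0.6029, -0.4501, -0.0009]), array([201., 201.])), (0.39, array([ 0.6669, -0.2183,  0.0042]), array([238., 247.]))]
scene jar_lid [(0.61, array([0.4476, 0.172 , 0.0006]), array([402., 272.])), (0.58, array([ 0.6309,  0.354 , -0.0015]), array([419., 354.]))]
scene spatula [(0.78, array([ 0.6003, -0.4498,  0.0001]), array([202., 201.])), (0.32, array([ 0.7484, -0.0611,  0.0626]), array([255., 278.]))]
1.75
```

View pics/t1.png

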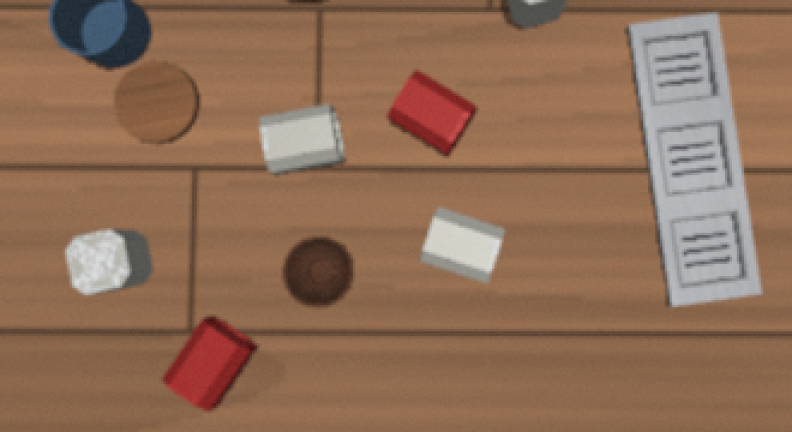

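View pics/s1.png

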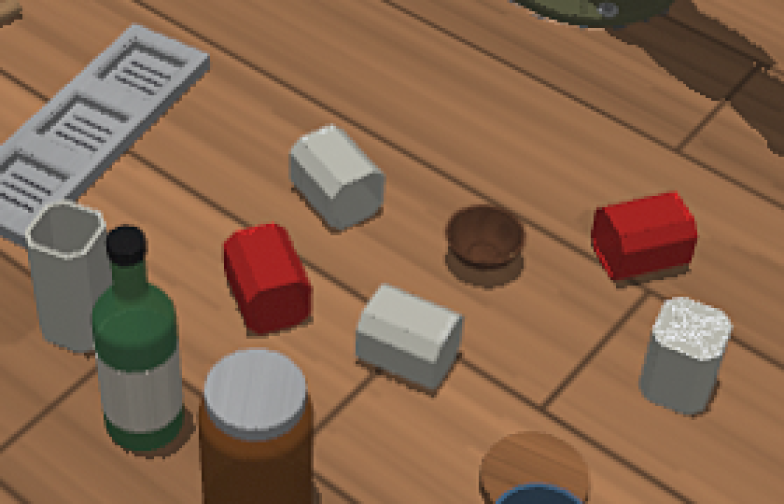

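```bash
python3 - <<'E'
from h import *
im=cv2.imread("pics/scene0.png");t=cv2.imread("pics/top0.png")
def cr(i,u,v,w=32): 
    a=i[v-w:v+w,u-w:u+w].astype(float); a=np.clip((a/255)**0.7*255,0,255).astype(np.uint8); return cv2.resize(a,(380,290) if 0 else (290,290),interpolation=cv2.INTER_CUBIC)
cv2.imwrite("pics/cr.png",np.vstack([np.hstack([cr(im,350,243),cr(im,376,300)]),np.hstack([cr(t,303,272),cr(t,236,228)])]))
E
```

```text
(no output)
```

View pics/cr.png

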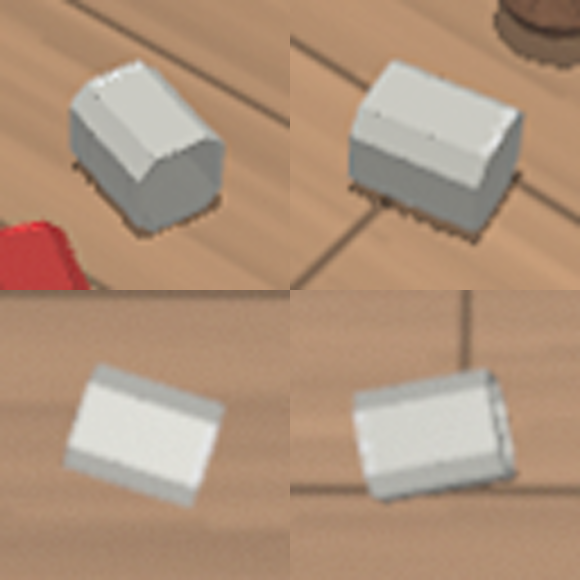

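```bash
cat > fit.py <<'E'
from h import *
from scipy.optimize import minimize
def octo(h,lying,W=60):
    a=W/2; b=18 if W==60 else 0
    pts=[(a,b),(b,a),(-b,a),(-a,b),(-a,-b),(-b,-a),(b,-a),(a,-b)]
    P=[]
    for (u,v) in pts:
        for w in (-h/2,h/2):
            P.append((w,u,v+30) if lying else (u,v,w+h/2))
    return np.array(P)/1000
def boxp(l,w,h): return np.array([(sx*l/2,sy*w/2,z) for sx in(-1,1) for sy in (-1,1) for z in (0,h)])/1000
def place(P,q):
    c,s=np.cos(q[2]),np.sin(q[2]); return np.c_[P[:,0]*c-P[:,1]*s+q[0],P[:,0]*s+P[:,1]*c+q[1],P[:,2]]
def cost(q,P,masks):
    t=0
    for m,C,S in masks:
        uv=proj(place(P,q),C); h=cv2.convexHull(uv.astype(np.float32)).reshape(-1,2)
        x0,y0,M=S
        im=np.zeros(M.shape,np.uint8); cv2.fillConvexPoly(im,np.round(((h-[x0,y0])*4+1.5)*16).astype(np.int32),1,cv2.LINE_AA if 0 else 8,4)
        t+=np.abs(im.astype(float)-M).sum()/M.sum()
    return t
def prep(m,C):
    ys,xs=np.nonzero(m); x0,y0=xs.min()-12,ys.min()-12; x1,y1=xs.max()+12,ys.max()+12
    x0=max(x0,0);y0=max(y0,0)
    M=cv2.resize(m[y0:y1,x0:x1].astype(np.uint8),None,fx=4,fy=4,interpolation=0).astype(float)
    return (m,C,(x0,y0,M))
def fit(P,masks,q0,yaws):
    best=None
    for y in yaws:
        r=minimize(cost,[q0[0],q0[1],y],args=(P,masks),method='Nelder-Mead',options=dict(initial_simplex=np.array([[q0[0],q0[1],y],[q0[0]+.01,q0[1],y],[q0[0],q0[1]+.01,y],[q0[0],q0[1],y+.15]]),xatol=1e-5,fatol=1e-5))
        if best is None or r.fun<best.fun: best=r
    return best
E
python3 - <<'E'
from fit import *
E=dict(c=((.457,.388,.037),octo(75,0),np.linspace(-.7,.7,5)),P=((.587,.191,.03),octo(75,1),np.linspace(0,2.8,7)),Q=((.473,.02,.03),octo(75,1),np.linspace(0,2.8,7)),tray=((.567,-.233,.01),boxp(310,98,18),[0.1,.2]),tall=((.748,-.058,.06),octo(125,0),np.linspace(-.7,.7,5)))
regs={k:[] for k in E}
for n in ["top","scene"]:
    viewer.capture(n); C=cal(n)
    B=models.cut_out("beaker_a",n); T=models.cut_out("tray",n); L=models.cut_out("tall_beaker",n)
    for k,(p,P,y) in E.items():
        uv=proj(p,C)[0]
        for d in (T if k=="tray" else L if k=="tall" else B):
            m=d['region']; ys,xs=np.nonzero(m)
            if np.hypot(xs.mean()-uv[0],ys.mean()-uv[1])<12: regs[k].append(prep(m,C)); print(n,k,m.sum()); break
        else: print(n,k,'none')
for k,(p,P,y) in E.items():
    for ms in ([regs[k]] + ([[r] for r in regs[k]] if len(regs[k])>1 else [])):
        if ms: r=fit(P,ms,p,y); print(k,len(ms),r.x,np.degrees(r.x[2]).round(1),r.fun)
print(manip.observe()['time'])
E
```

```text
top c 799
top P 809
top Q 683
top tray 4437
top tall none
scene c 998
scene P 939
scene Q 932
scene tray 2946
scene tall 1245
c 2 [0.4547 0.3887 0.2528] 14.5 0.12986086378012596
c 1 [0.4536 0.3896 0.2247] 12.9 0.028942428035043804
c 1 [0.4582 0.3889 0.2403] 13.8 0.03168837675350701
P 2 [ 0.5846  0.1929 -1.3585] -77.8 0.1243680486170623
P 1 [0.5838 0.193  1.765 ] 101.1 0.03685105067985167
P 1 [0.5865 0.1931 1.8032] 103.3 0.06509584664536741
Q 2 [0.474  0.02   1.2816] 73.4 0.17814830902544315
Q 1 [0.4727 0.0205 1.257 ] 72.0 0.0703696925329429
Q 1 [0.4769 0.0199 1.2972] 74.3 0.06035407725321888
tray 2 [ 0.5702 -0.2303  0.1429] 8.2 0.12063693990132045
tray 1 [ 0.5683 -0.2307  0.1446] 8.3 0.04059612350687401
tray 1 [ 0.5718 -0.2303  0.1396] 8.0 0.07189833672776647
tall 1 [ 0.75   -0.0589  0.1742] 10.0 0.13363453815261045
2.15
```

Call:
{"name": "jog_arm", "arguments": {
  "motion": [
    [[0, -0.02, 0.035], 0.12],
    [[0, -0.04, 0.07], 0.24],
    [[0, -0.055, 0.105], 0.36],
    [[0, -0.07, 0.14], 0.48],
    [[0, -0.085, 0.175], 0.6],
    [[0, -0.1, 0.21], 0.72],
    [[0, -0.11, 0.24], 0.84],
    [[0, -0.125, 0.27], 0.95],
    [[0, -0.14, 0.305], 1.06],
    [[0, -0.15, 0.33], 1.065],
    [[0, -0.1555, 0.339], 1.065],
    [[0, -0.1555, 0.339], 1.065]
  ],
  "jaw": 0,
  "grip_force": 20
}}

```text
time: 3.15
position: [0.4586, 0.3864, 0.2924]
tool_rot: [[0.001, 0.972, 0.235], [-0.001, 0.235, -0.972], [-1.0, 0.001, 0.001]]
force: [-0.3, -0.0, 0.8]
opening: 0.0871
```

```bash
python3 - <<'E'
from fit import *
s=manip.observe(); print(s['time'],s['position'],s['tool_rot'][:,1],s['joints'],s['opening'])
C=cal("wrist"); im=viewer.capture("wrist"); cv2.imwrite("pics/w1.png",im[:,:,::-1])
for d in models.cut_out("beaker_c","wrist"):
    m=d['region']; ys,xs=np.nonzero(m); print(d['conf'],m.sum(),xs.mean(),ys.mean(),ys.max())
    r=fit(octo(75,0),[prep(m,C)],(.456,.389),[0.1,.25,.4]); print(r.x,np.degrees(r.x[2]),r.fun)
E
```

```text
3.15 [0.4586 0.3864 0.2924] [0.972  0.2349 0.001 ] [-0.9646  0.2131  0.2564  1.5926 -0.0535  1.3427 -0.4645] 0.087075890549351
0.83 4420 315.0445701357466 216.28484162895927 252
[0.4554 0.3898 0.2398] 13.741301363829942 0.018283371040723983
0.68 2821 187.4774902516838 270.7401630627437 297
[0.456 0.389 0.1  ] 5.729577951308233 1.0
0.66 189 379.7566137566138 358.86772486772486 361
[0.456 0.389 0.1  ] 5.729577951308233 1.0
```

View pics/w1.png

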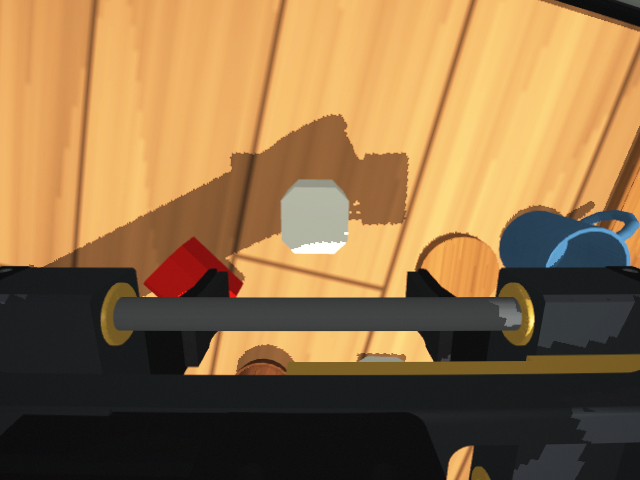

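Call:
{"name": "jog_arm", "arguments": {
  "motion": [
    [[0.04, -0.002, -0.004], 0],
    [[0.08, -0.002, -0.004], 0],
    [[0.12, -0.002, -0.004], 0],
    [[0.15, -0.002, -0.004], 0],
    [[0.175, -0.002, -0.004], 0],
    [[0.186, -0.002, -0.004], 0],
    [[0.186, -0.002, -0.004], 0],
    [[0.186, -0.002, -0.004], 0]
  ],
  "jaw": 0
}}

```text
time: 3.92
position: [0.4521, 0.3944, 0.1068]
tool_rot: [[-0.0, 0.97, 0.243], [0.001, 0.243, -0.97], [-1.0, -0.0, -0.001]]
force: [1.0, 0.7, 0.9]
opening: 0.0869
```

Call:
{"name": "jog_arm", "arguments": {
  "motion": [
    [[0, 0, 0], 0],
    [[0, 0, 0], 0],
    [[0, 0, 0], 0],
    [[0, 0, 0], 0],
    [[0, 0, 0], 0],
    [[0, 0, 0], 0]
  ],
  "jaw": 1,
  "grip_force": 20
}}

```text
time: 4.42
position: [0.4536, 0.3932, 0.1072]
tool_rot: [[0.001, 0.971, 0.24], [0.001, 0.24, -0.971], [-1.0, 0.002, -0.001]]
force: [0.5, -0.2, 2.1]
opening: 0.0598
```

Call:
{"name": "jog_arm", "arguments": {
  "motion": [
    [[-0.02, 0, 0], 0],
    [[-0.05, 0, 0], 0],
    [[-0.09, 0.0, 0.01], 0],
    [[-0.12, 0.003, 0.04], 0],
    [[-0.14, 0.007, 0.08], 0],
    [[-0.14, 0.011, 0.12], 0],
    [[-0.14, 0.015, 0.16], 0],
    [[-0.14, 0.019, 0.2], 0.02],
    [[-0.14, 0.023, 0.24], 0.04],
    [[-0.14, 0.027, 0.28], 0.06],
    [[-0.14, 0.031, 0.32], 0.08],
    [[-0.14, 0.035, 0.36], 0.1],
    [[-0.14, 0.039, 0.4], 0.1],
    [[-0.14, 0.043, 0.44], 0.1],
    [[-0.14, 0.047, 0.48], 0.1],
    [[-0.14, 0.05, 0.52], 0.1],
    [[-0.14, 0.053, 0.55], 0.1],
    [[-0.14, 0.055, 0.57], 0.1],
    [[-0.14, 0.056, 0.575], 0.1],
    [[-0.14, 0.056, 0.575], 0.1]
  ]
}}

```text
time: 6.08
position: [0.6451, -0.1542, 0.2453]
tool_rot: [[-0.002, 0.99, 0.139], [-0.001, 0.139, -0.99], [-1.0, -0.002, 0.001]]
force: [0.0, -0.0, -2.1]
opening: 0.0596
```

```bash
python3 - <<'E'
from fit import *
s=manip.observe(); print(s['time'],s['position'],s['tool_rot'][:,1],s['joints'],s['opening'],s['force'])
C=cal("wrist"); im=viewer.capture("wrist"); cv2.imwrite("pics/w2.png",im[:,:,::-1])
for l in ["pocket0","tray","beaker_a"]:
  for d in models.pinpoint(l,"wrist"):
    p=c2w(d['xyz'],C); print(l,d['conf'],p,proj(p,C))
E
```

```text
6.0833 [ 0.6451 -0.1542  0.2453] [ 0.9903  0.1387 -0.0019] [-0.2511  0.4139  0.5903  1.4961 -0.2327  1.3041  0.501 ] 0.05959096743958472 [ 0.0148 -0.0059 -2.1117]
pocket0 0.76 [ 0.5677 -0.2337  0.0037] [[231.6019 285.186 ]]
tray 0.65 [ 0.5668 -0.2342 -0.0003] [[231.5427 283.9942]]
beaker_a 0.76 [ 0.6441 -0.1577  0.1771] [[315.7916 297.293 ]]
beaker_a 0.56 [ 0.5649 -0.2343  0.0054] [[228.3536 285.9873]]
```

View pics/w2.png

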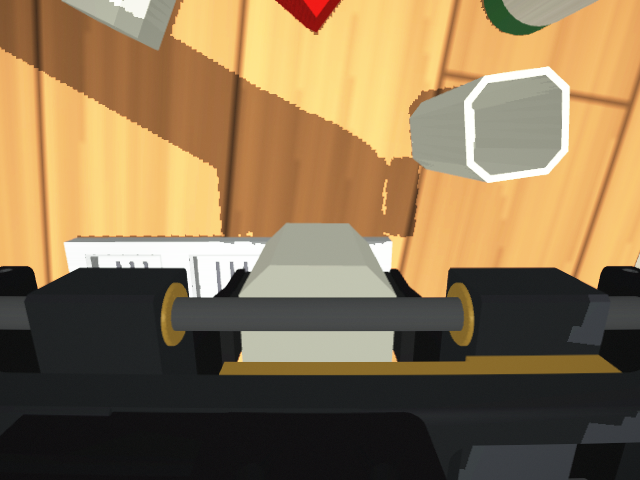

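```bash
python3 - <<'E'
from fit import *
C=cal("wrist")
p=pix([(66,241),(391,238)],.018,C); print(p, np.linalg.norm(p[0]-p[1]))
for q in [(.570,-.2305,.142),(.5675,-.2335,.145)]:
    P=place(np.array([(-.155,.049,.018),(.155,.049,.018)]),q); print(P,proj(P,C))
t=viewer.calibration("top");im=viewer.capture("top"); C=cal("top")
for d in models.pinpoint("pocket0","top"): print(d['conf'],c2w(d['xyz'],C))
a=cv2.resize(im[160:310,350:450],None,fx=4,fy=4,interpolation=cv2.INTER_CUBIC)[:,:,::-1].copy()
for q,c in [((.570,-.2305,.142),(0,0,255)),((.5675,-.2335,.145),(0,255,0))]:
  for o in (-.1,0,.1):
    P=place(np.array([(o+sx*.034,sy*.034,.018) for sx,sy in((1,1),(1,-1),(-1,-1),(-1,1))]),q)
    cv2.polylines(a,[(((proj(P,C)-[350,160]+.5)*4)).astype(np.int32)],True,c,1)
  P=place(np.array([(sx*.155,sy*.049,.018) for sx,sy in((1,1),(1,-1),(-1,-1),(-1,1))]),q)
  cv2.polylines(a,[(((proj(P,C)-[350,160]+.5)*4)).astype(np.int32)],True,c,1)
cv2.imwrite("pics/t2.png",a)
E
```

```text
[[ 0.4117 -0.2013  0.018 ]
 [ 0.7154 -0.1535  0.018 ]] 0.30750613022907936
[[ 0.4096 -0.2039  0.018 ]
 [ 0.7165 -0.1601  0.018 ]] [[ 63.9497 243.2908]
 [390.7355 244.8761]]
[[ 0.407  -0.2074  0.018 ]
 [ 0.7138 -0.1626  0.018 ]] [[ 61.3906 246.3914]
 [387.3786 247.0614]]
0.66 [ 0.474  -0.244   0.0017]
0.59 [0.5884 0.1882 0.0297]
```

View pics/t2.png

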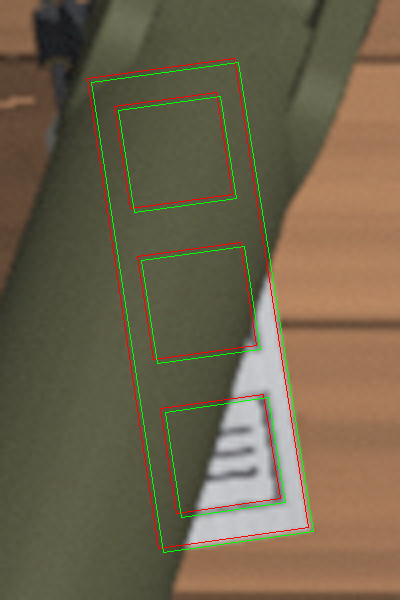

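```bash
python3 - <<'E'
from fit import *
out=[]
for n,(x,y,w,h) in dict(top=(350,160,100,150),scene=(200,180,115,95)).items():
  C=cal(n); im=cv2.imread(f"pics/{n}0.png"); f=4
  a=cv2.resize(im[y:y+h,x:x+w],None,fx=f,fy=f,interpolation=cv2.INTER_CUBIC)
  for q,c in [((.570,-.2305,.142),(0,0,255)),((.5675,-.2335,.145),(0,255,0))]:
    L=[np.array([(o+sx*.034,sy*.034,.018) for sx,sy in((1,1),(1,-1),(-1,-1),(-1,1))]) for o in(-.1,0,.1)]+[np.array([(sx*.155,sy*.049,.018) for sx,sy in((1,1),(1,-1),(-1,-1),(-1,1))])]
    for l in L: cv2.polylines(a,[(((proj(place(l,q),C)-[x,y]+.5)*f)).astype(np.int32)],True,c,1)
  b=np.zeros((600,a.shape[1],3),np.uint8); b[:a.shape[0]]=a; out.append(b)
o=np.hstack(out); cv2.imwrite("pics/t3.png",o[:, :800]); print(o.shape)
E
```

```text
(600, 860, 3)
```

View pics/t3.png

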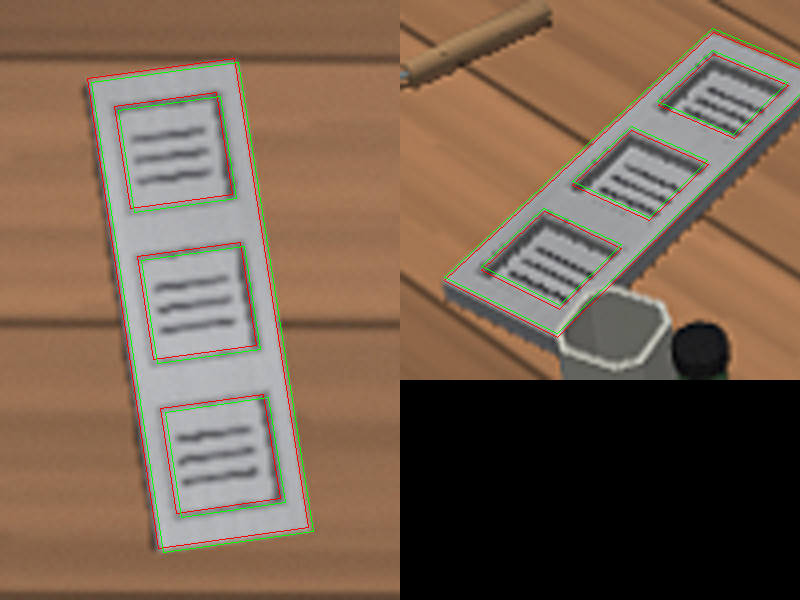

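```bash
python3 - <<'E'
from fit import *
s=manip.observe(); print(s['time'],s['position'],s['tool_rot'][:,1])
d=np.array([.6685,-.2104,.113])-s['position']; print(s['tool_rot'].T@d)
E
```

```text
6.3833 [ 0.6457 -0.1497  0.2462] [0.9894 0.1452 0.0001]
[0.1332 0.0137 0.0636]
```

```bash
python3 - <<'E'
from fit import *
for i in range(4):
    im=viewer.capture("wrist"); s=manip.observe(); print(s['time'],s['position'],s['tool_rot'][:,1])
C=cal("wrist")
print([ (c2w(d['xyz'],C)) for d in models.pinpoint("beaker_a","wrist")])
m=models.cut_out("pocket0","wrist")
cv2.imwrite("pics/w3.png",im[200:300,:,::-1])
E
```

```text
6.4333 [ 0.6457 -0.15    0.2464] [0.9895 0.1448 0.0003]
6.4833 [ 0.6457 -0.1504  0.2464] [0.9895 0.1443 0.0004]
6.5333 [ 0.6457 -0.1507  0.2465] [0.9896 0.1439 0.0003]
6.5833 [ 0.6457 -0.151   0.2465] [0.9896 0.1435 0.0004]
[array([ 0.6453, -0.1574,  0.1775])]
```

View pics/w3.png

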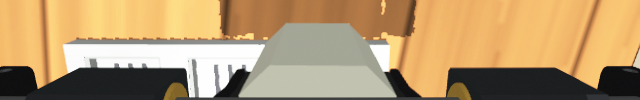

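Call:
{"name": "jog_arm", "arguments": {
  "motion": [
    [[0.01, 0.005, 0.02], 0],
    [[0.03, 0.01, 0.045], 0],
    [[0.06, 0.014, 0.06], 0],
    [[0.09, 0.014, 0.062], 0],
    [[0.105, 0.014, 0.062], 0],
    [[0.112, 0.014, 0.062], 0],
    [[0.112, 0.014, 0.062], 0],
    [[0.112, 0.014, 0.062], 0]
  ]
}}

```text
time: 7.35
position: [0.6692, -0.2102, 0.1354]
tool_rot: [[0.002, 0.99, 0.144], [0.0, 0.144, -0.99], [-1.0, 0.002, -0.0]]
force: [0.4, 0.4, -1.2]
opening: 0.06
```

```bash
python3 - <<'E'
from fit import *
im=viewer.capture("scene"); s=manip.observe(); print(s['time'],s['position'],s['tool_rot'][:,1])
a=cv2.resize(im[180:300,180:320],None,fx=5,fy=5,interpolation=cv2.INTER_CUBIC)[:,:,::-1]; cv2.imwrite("pics/s4.png",a)
C=cal("scene");print([ (d['conf'],c2w(d['xyz'],C)) for d in models.pinpoint("beaker_a","scene")])
im=viewer.capture("wrist");cv2.imwrite("pics/w4.png",im[:,:,::-1]);C=cal("wrist")
print([ (d['conf'],c2w(d['xyz'],C)) for d in models.pinpoint("beaker_a","wrist")])
print([ (d['conf'],c2w(d['xyz'],C)) for d in models.pinpoint("pocket0","wrist")])
E
```

```text
7.4 [ 0.6696 -0.2105  0.1363] [0.9896 0.1438 0.0031]
[(0.84, array([0.3493, 0.2816, 0.0279])), (0.8, array([0.6181, 0.0557, 0.0258])), (0.75, array([0.5836, 0.1928, 0.0301])), (0.63, array([0.4739, 0.0173, 0.0275])), (0.61, array([ 0.6726, -0.2141,  0.062 ]))]
[(0.77, array([ 0.6712, -0.2172,  0.0707]))]
[(0.86, array([ 0.567 , -0.2369,  0.0052])), (0.75, array([ 0.4737, -0.2473,  0.0039]))]
```

View pics/s4.png

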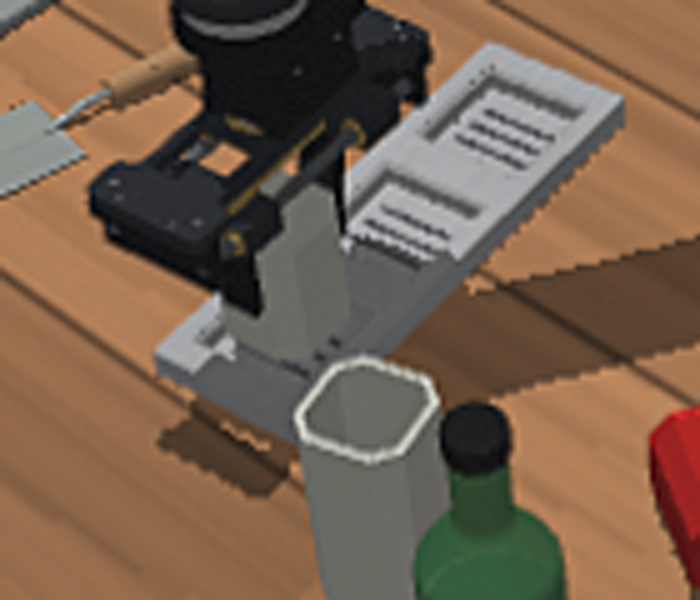

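View pics/w4.png

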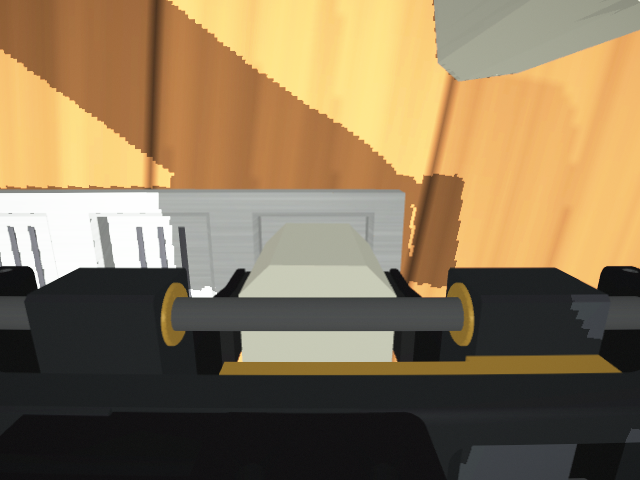

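```bash
python3 - <<'E'
from fit import *
s=manip.observe();C=cal("wrist");R=s['tool_rot'];p=s['position']
im=cv2.imread("pics/w4.png"); cv2.imwrite("pics/w4z.png",cv2.resize(im[175:300,200:420],None,fx=3.6,fy=3.6,interpolation=cv2.INTER_CUBIC))
a=pix([(254,214),(374,213)],.018,C); b=pix([(290,224),(351,224)],.0285,C)
for q in (a,b): print(np.linalg.norm(q[0]-q[1]),((q-p)@R)[:,1:], q.mean(0))
E
```

```text
0.07259150936489638 [[-0.0389 -0.0288]
 [ 0.0337 -0.0294]] [ 0.6629 -0.1826  0.018 ]
0.03531546972235031 [[-0.0164 -0.0249]
 [ 0.019  -0.0249]] [ 0.6673 -0.1862  0.0285]
```

View pics/w4z.png

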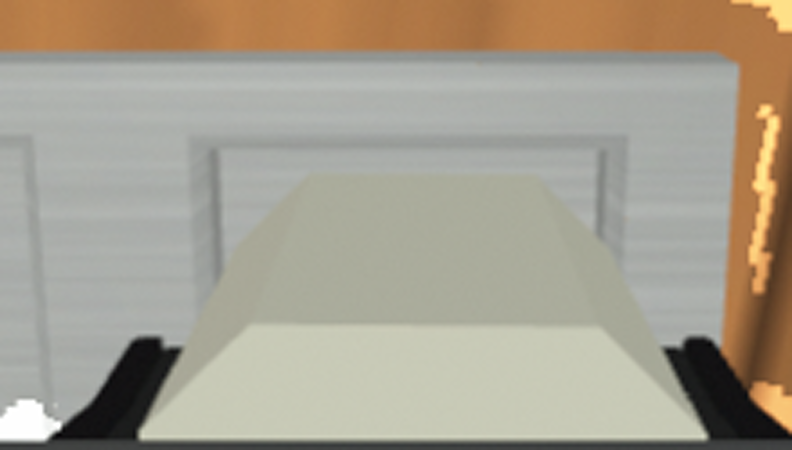

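Call:
{"name": "jog_arm", "arguments": {
  "motion": [
    [[0, -0.002, 0.0015], 0],
    [[0, -0.004, 0.003], 0],
    [[0.004, -0.004, 0.003], 0],
    [[0.008, -0.004, 0.003], 0],
    [[0.012, -0.004, 0.003], 0],
    [[0.015, -0.004, 0.003], 0],
    [[0.018, -0.004, 0.003], 0],
    [[0.0205, -0.004, 0.003], 0],
    [[0.023, -0.004, 0.003], 0],
    [[0.0245, -0.004, 0.003], 0],
    [[0.0245, -0.004, 0.003], 0]
  ]
}}

```text
time: 8.52
position: [0.6648, -0.2147, 0.1111]
tool_rot: [[-0.0, 0.99, 0.142], [0.001, 0.142, -0.99], [-1.0, -0.0, -0.001]]
force: [-3.6, 1.6, 5.1]
opening: 0.0603
```

```bash
python3 - <<'E'
from fit import *
s=manip.observe(); print(s['time'],s['position'],s['force'])
im=viewer.capture("wrist")[:,:,::-1]; s=manip.observe(); print(s['position'],s['force'])
cv2.imwrite("pics/w5.png",cv2.resize(im[175:300,200:420],None,fx=3.6,fy=3.6,interpolation=cv2.INTER_CUBIC))
E
```

```text
8.5167 [ 0.6648 -0.2147  0.1111] [-3.6258  1.6456  5.1321]
[ 0.6647 -0.2147  0.1111] [-3.6879  1.3577  4.8749]
```

View pics/w5.png

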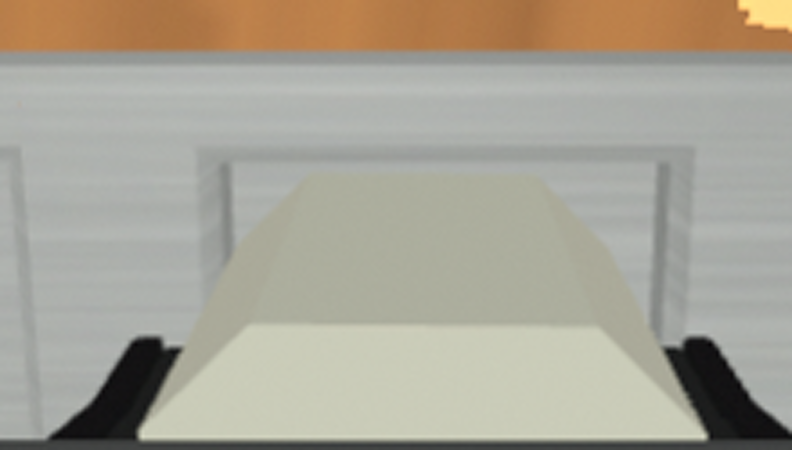

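Call:
{"name": "jog_arm", "arguments": {
  "motion": [
    [[0, 0, 0], 0],
    [[0, 0, 0], 0],
    [[0, 0, 0], 0],
    [[0, 0, 0], 0],
    [[0, 0, 0], 0],
    [[-0.03, 0, 0], 0],
    [[-0.07, 0, 0], 0],
    [[-0.11, 0, 0], 0],
    [[-0.14, 0, 0], 0],
    [[-0.14, 0, 0], 0]
  ],
  "jaw": 0
}}

```text
time: 9.4
position: [0.6676, -0.2164, 0.2583]
tool_rot: [[0.013, 0.99, 0.142], [-0.003, 0.142, -0.99], [-1.0, 0.012, 0.005]]
force: [1.4, 0.2, 1.0]
opening: 0.0867
```

```bash
python3 - <<'E'
from fit import *
s=manip.observe(); print(s['time'],s['position'],s['tool_rot'][:,1],s['force'],s['opening'])
im=viewer.capture("wrist")[:,:,::-1];C=cal("wrist")
cv2.imwrite("pics/w6.png",im)
print([ (d['conf'],c2w(d['xyz'],C)) for d in models.pinpoint("beaker_a","wrist")])
print([ (d['conf'],c2w(d['xyz'],C)) for d in models.pinpoint("pocket0","wrist")])
E
```

```text
9.4 [ 0.6676 -0.2164  0.2583] [0.9897 0.1424 0.0119] [1.3876 0.1888 0.9594] 0.08671652656902613
[(0.76, array([ 0.6651, -0.2169,  0.0404])), (0.66, array([ 0.563 , -0.2325, -0.0015])), (0.29, array([ 0.5637, -0.233 , -0.0027]))]
[(0.94, array([ 0.4715, -0.2444, -0.0009])), (0.83, array([ 0.5651, -0.2304,  0.0024]))]
```

View pics/w6.png

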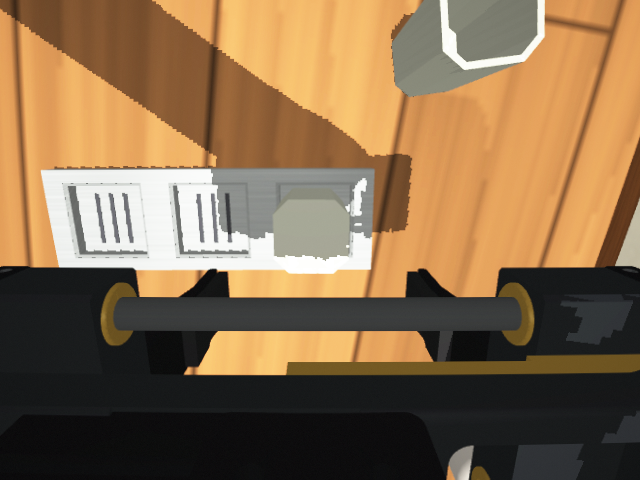

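Call:
{"name": "jog_arm", "arguments": {
  "motion": [
    [[0, -0.015, -0.025], 0.05],
    [[0, -0.033, -0.062], 0.1],
    [[0, -0.05, -0.098], 0.2],
    [[0, -0.068, -0.134], 0.3],
    [[0, -0.086, -0.17], 0.4],
    [[0, -0.104, -0.206], 0.44],
    [[0, -0.122, -0.242], 0.44],
    [[0, -0.138, -0.272], 0.44],
    [[0, -0.144, -0.286], 0.44],
    [[0, -0.144, -0.286], 0.44],
    [[0, -0.144, -0.286], 0.44],
    [[0, -0.144, -0.286], 0.44]
  ]
}}

```text
time: 10.55
position: [0.4816, 0.0468, 0.2489]
tool_rot: [[-0.001, 0.956, -0.294], [-0.001, -0.294, -0.956], [-1.0, -0.001, 0.001]]
force: [0.3, 0.5, -0.0]
opening: 0.0869
```

```bash
python3 - <<'E'
from fit import *
viewer.capture("top"); viewer.capture("top")
C=cal("top");
for d in models.pinpoint("beaker_a","top"): print(d['conf'],c2w(d['xyz'],C))
s=manip.observe(); print(s['time'],s['position'],s['tool_rot'][:,1],s['joints'],s['opening'])
C=cal("wrist"); im=viewer.capture("wrist"); cv2.imwrite("pics/w7.png",im[:,:,::-1])
for d in models.cut_out("beaker_c","wrist"):
    m=d['region']; ys,xs=np.nonzero(m); print(d['conf'],m.sum(),xs.mean(),ys.mean(),ys.max())
    r=fit(octo(75,1),[prep(m,C)],(.4735,.02),[1.1,1.27,1.4]); print(r.x,np.degrees(r.x[2]),r.fun)
E
```

```text
0.95 [0.586  0.1861 0.0314]
0.78 [0.6162 0.0511 0.0301]
0.57 [ 0.6656 -0.2175  0.0419]
0.56 [0.3513 0.2836 0.0309]
0.51 [0.4735 0.0191 0.0329]
10.7 [0.482  0.0465 0.2493] [ 0.9555 -0.2951 -0.0002] [-0.6909 -0.0222  0.537   1.9251  0.0129  1.2363 -0.4578] 0.08699940874823808
0.98 4468 76.94225604297225 17.850044762757385 49
[0.4735 0.02   1.1   ] 63.02535746439056 1.0
0.95 6012 318.81769793745843 252.84298070525617 297
[0.4746 0.0195 1.2499] 71.6148966838652 0.10788838988689288
0.78 6210 392.6384863123994 31.345571658615135 80
[0.4735 0.02   1.1   ] 63.02535746439056 1.0
0.7 8136 464.853982300885 171.8919616519174 226
[0.4735 0.02   1.1   ] 63.02535746439056 1.0
```

View pics/w7.png

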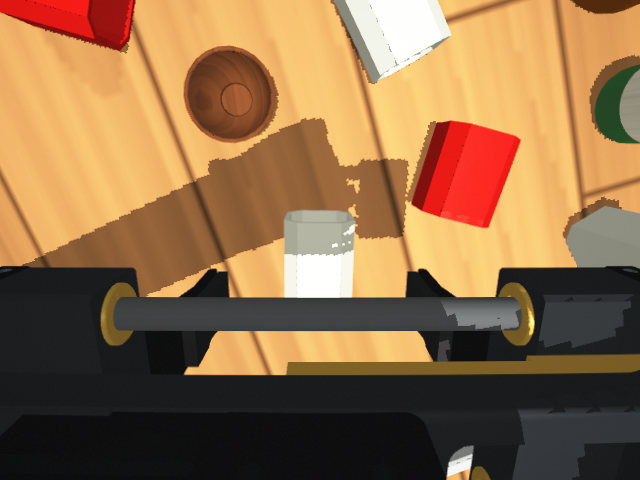

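```bash
python3 - <<'E'
import cv2,numpy as np
im=cv2.imread("pics/w7.png")
a=cv2.resize(im[195:270,270:370],None,fx=6,fy=6,interpolation=cv2.INTER_CUBIC)
b=cv2.resize(im[0:90,325:460],None,fx=5,fy=5,interpolation=cv2.INTER_CUBIC)
cv2.imwrite("pics/w7a.png",a);cv2.imwrite("pics/w7b.png",b)
E
```

```text
(no output)
```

View pics/w7a.png

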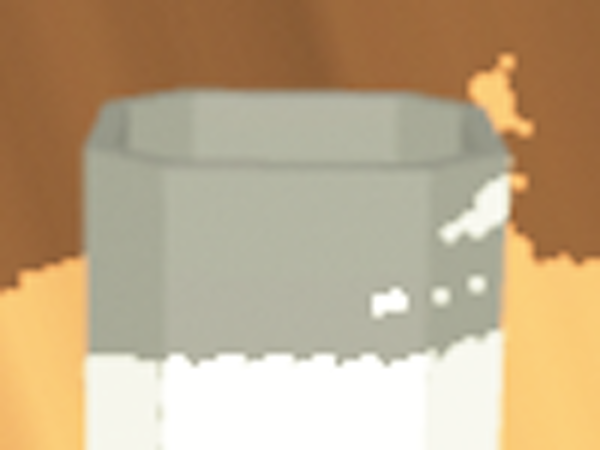

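View pics/w7b.png

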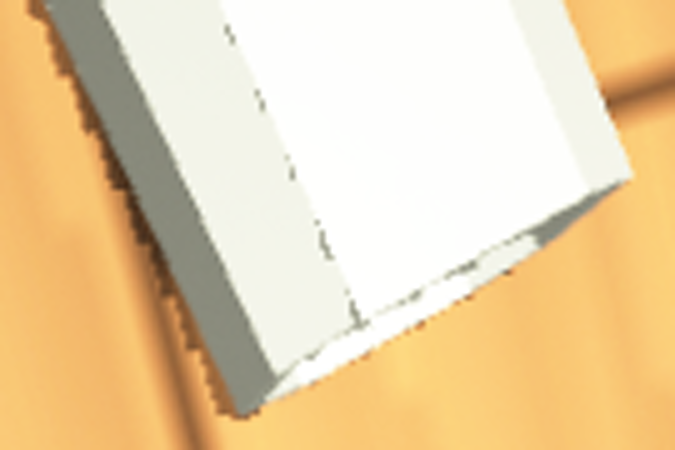

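Call:
{"name": "jog_arm", "arguments": {
  "motion": [
    [[0.02, 0, 0.03], 0],
    [[0.06, 0, 0.055], 0],
    [[0.1, 0, 0.056], 0],
    [[0.13, 0, 0.056], 0],
    [[0.155, 0, 0.056], 0],
    [[0.168, 0, 0.056], 0],
    [[0.168, 0, 0.056], 0],
    [[0.168, 0, 0.056], 0]
  ],
  "jaw": 0
}}

```text
time: 11.47
position: [0.465, -0.0063, 0.0815]
tool_rot: [[-0.001, 0.956, -0.294], [-0.001, -0.294, -0.956], [-1.0, -0.001, 0.001]]
force: [-0.7, 0.2, 0.6]
opening: 0.0868
```

```bash
python3 - <<'E'
from fit import *
s=manip.observe(); print(s['time'],s['position'],s['tool_rot'][:,1],s['force'])
im=viewer.capture("wrist"); cv2.imwrite("pics/w8.png",im[:,:,::-1])
C=cal("wrist")
q=(.4735,.0195,np.radians(72.5))
im=im[:,:,::-1].copy()
for p in proj(place(octo(75,1),q),C): cv2.circle(im,tuple(np.int32(p)),3,(0,0,255),-1) if 0<p[0]<640 and 0<p[1]<480 else 0
cv2.imwrite("pics/w8.png",im); s=manip.observe(); print(s['time'],s['position'])
E
```

```text
11.4667 [ 0.465  -0.0063  0.0815] [ 0.9559 -0.2936 -0.001 ] [-0.6978  0.2331  0.5761]
11.5167 [ 0.4659 -0.0061  0.0824]
```

View pics/w8.png

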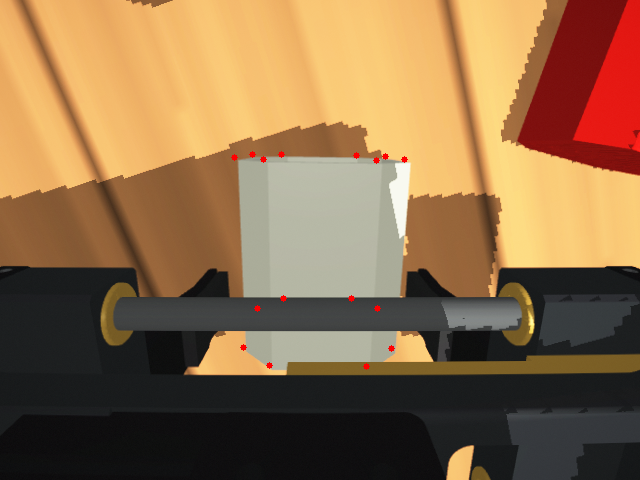

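Call:
{"name": "jog_arm", "arguments": {
  "motion": [
    [[0, 0, 0], 0],
    [[0, 0, 0], 0],
    [[0, 0, 0], 0],
    [[0, 0, 0], 0],
    [[0, 0, 0], 0],
    [[0, 0, 0], 0]
  ],
  "jaw": 1,
  "grip_force": 8
}}

```text
time: 12.02
position: [0.4656, -0.0056, 0.0822]
tool_rot: [[0.001, 0.956, -0.293], [0.0, -0.293, -0.956], [-1.0, 0.001, -0.001]]
force: [0.4, 0.1, 2.5]
opening: 0.0598
```

Call:
{"name": "jog_arm", "arguments": {
  "motion": [
    [[-0.005, 0, -0.003], 0],
    [[-0.01, 0, -0.006], 0],
    [[-0.015, 0, -0.01], 0],
    [[-0.02, 0, -0.014], 0],
    [[-0.0238, 0, -0.0187], 0],
    [[-0.0275, 0, -0.0235], 0],
    [[-0.0308, 0, -0.0288], 0],
    [[-0.0336, 0, -0.0342], 0],
    [[-0.036, 0, -0.04], 0],
    [[-0.0378, 0, -0.0458], 0],
    [[-0.0378, 0, -0.0458], 0]
  ]
}}

```text
time: 12.93
position: [0.4792, 0.0398, 0.1199]
tool_rot: [[0.001, 0.957, -0.291], [0.001, -0.291, -0.957], [-1.0, 0.001, -0.001]]
force: [-0.2, 0.6, -1.7]
opening: 0.0603
```

```bash
python3 - <<'E'
from fit import *
s=manip.observe(); print(s['time'],s['position'],s['tool_rot'][:,1],s['force'])
im=viewer.capture("wrist"); cv2.imwrite("pics/w9.png",im[:,:,::-1])
im=viewer.capture("scene"); a=cv2.resize(im[180:300,280:420],None,fx=5,fy=5,interpolation=cv2.INTER_CUBIC)[:,:,::-1]; cv2.imwrite("pics/s9.png",a)
E
```

```text
12.9333 [0.4792 0.0398 0.1199] [ 0.9567 -0.2909  0.0007] [-0.2291  0.5641 -1.7336]
```

View pics/w9.png

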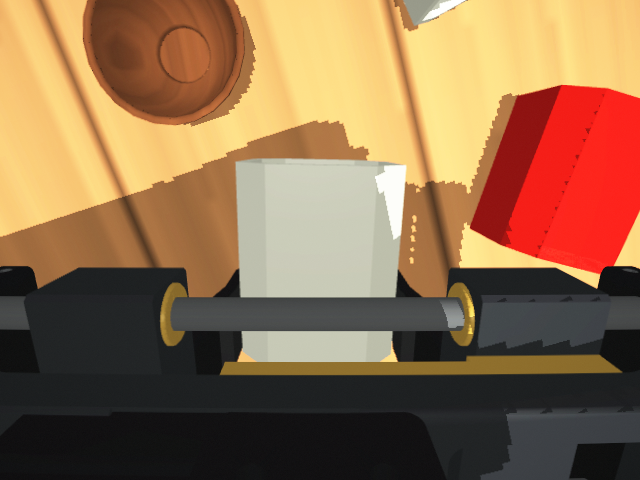

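View pics/s9.png

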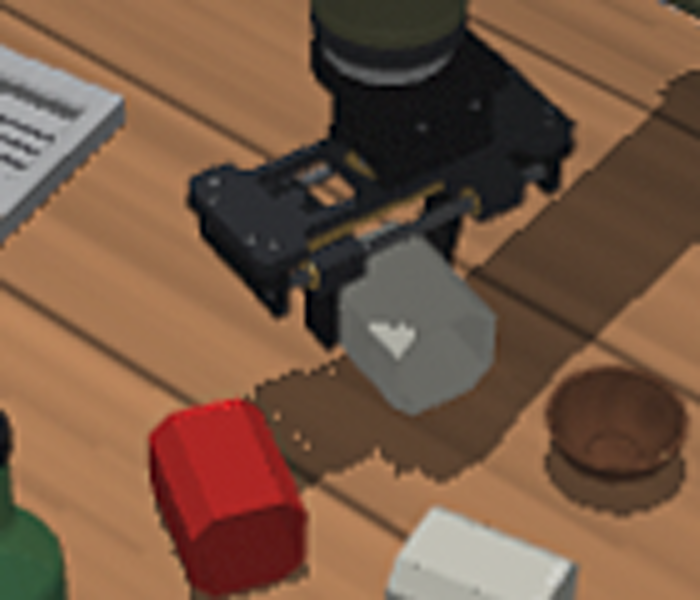

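Call:
{"name": "jog_arm", "arguments": {
  "motion": [
    [[0.01, 0, 0], 0],
    [[0.02, 0, 0], 0],
    [[0.028, 0, 0], 0],
    [[0.033, 0, 0], 0],
    [[0.033, 0, 0], 0]
  ]
}}

```text
time: 13.45
position: [0.4772, 0.0377, 0.0847]
tool_rot: [[-0.003, 0.956, -0.293], [-0.001, -0.293, -0.956], [-1.0, -0.003, 0.002]]
force: [0.1, -0.4, -1.9]
opening: 0.0604
```

Call:
{"name": "jog_arm", "arguments": {
  "motion": [
    [[0, 0, 0], 0],
    [[0, 0, 0], 0],
    [[0, 0, 0], 0],
    [[-0.004, 0, 0], 0],
    [[-0.008, 0, 0], 0],
    [[-0.012, 0, 0], 0],
    [[-0.016, 0, 0], 0],
    [[-0.02, 0, 0], 0],
    [[-0.024, 0, 0], 0],
    [[-0.028, 0, 0], 0],
    [[-0.032, 0, 0], 0],
    [[-0.032, 0, 0], 0]
  ],
  "grip_force": 3
}}

```text
time: 14.45
position: [0.4791, 0.0382, 0.1195]
tool_rot: [[0.002, 0.956, -0.293], [0.001, -0.293, -0.956], [-1.0, 0.001, -0.001]]
force: [-0.0, 0.5, -2.2]
opening: 0.06
```

```bash
python3 - <<'E'
from fit import *
s=manip.observe(); print(s['time'],s['position'],s['opening'],s['force'])
im=viewer.capture("scene"); a=cv2.resize(im[180:300,280:420],None,fx=5,fy=5,interpolation=cv2.INTER_CUBIC)[:,:,::-1]; cv2.imwrite("pics/s10.png",a)
E
```

```text
14.45 [0.4791 0.0382 0.1195] 0.06003880219652645 [-0.0258  0.453  -2.1661]
```

View pics/s10.png

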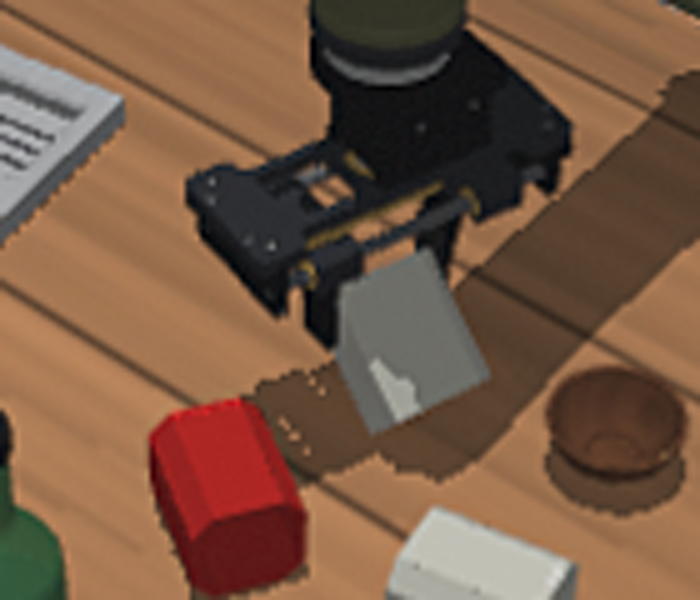

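Call:
{"name": "jog_arm", "arguments": {
  "motion": [
    [[0.002, 0, 0], 0],
    [[0.001, 0, -0.006], 0],
    [[0.0, 0, -0.012], 0],
    [[0.0, 0, -0.018], 0],
    [[0.0005, 0, -0.0245], 0],
    [[0.001, 0, -0.0305], 0],
    [[0.002, 0, -0.0365], 0],
    [[0.004, 0, -0.0425], 0],
    [[0.006, 0, -0.048], 0],
    [[0.006, 0, -0.05], 0],
    [[0.006, 0, -0.05], 0]
  ]
}}

```text
time: 15.42
position: [0.493, 0.0868, 0.112]
tool_rot: [[-0.001, 0.957, -0.292], [-0.0, -0.292, -0.957], [-1.0, -0.0, 0.0]]
force: [0.2, 1.3, -0.2]
opening: 0.0597
```

```bash
python3 - <<'E'
from fit import *
s=manip.observe(); print(s['time'],s['position'],s['opening'],s['force'])
im=viewer.capture("scene"); a=cv2.resize(im[180:300,280:420],None,fx=5,fy=5,interpolation=cv2.INTER_CUBIC)[:,:,::-1]; cv2.imwrite("pics/s11.png",a)
im=viewer.capture("wrist"); cv2.imwrite("pics/w11.png",im[:,:,::-1])
E
```

```text
15.4167 [0.493  0.0868 0.112 ] 0.05969202103773851 [ 0.1523  1.2983 -0.2236]
```

View pics/s11.png

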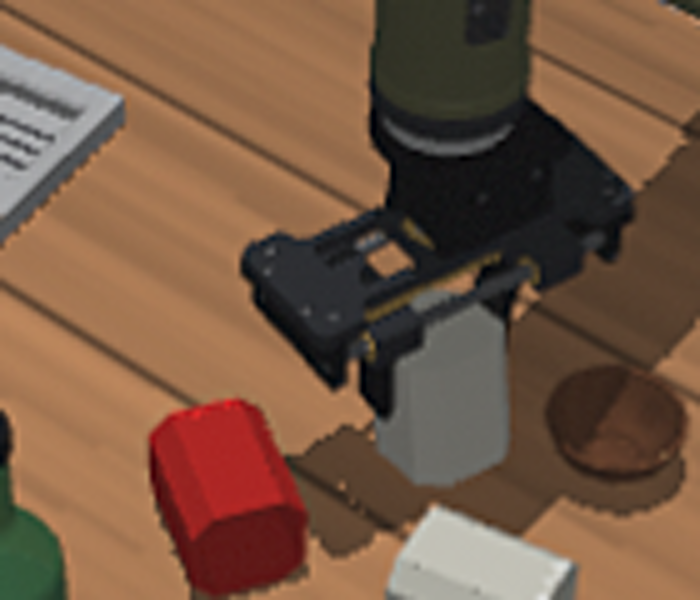

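View pics/w11.png

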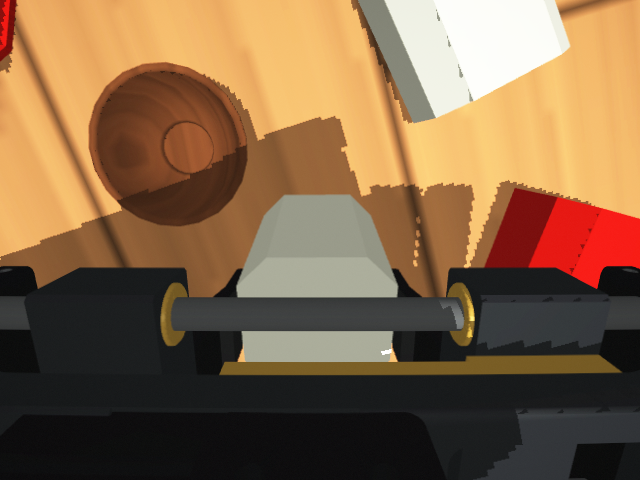

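Call:
{"name": "jog_arm", "arguments": {
  "motion": [
    [[0, 0, 0], 0],
    [[0, 0, 0], 0],
    [[0, 0, 0], 0],
    [[0, 0, 0], 0],
    [[0, 0, 0], 0]
  ],
  "jaw": 0.15
}}

```text
time: 15.93
position: [0.4931, 0.0857, 0.1126]
tool_rot: [[-0.0, 0.956, -0.293], [0.0, -0.293, -0.956], [-1.0, -0.0, -0.0]]
force: [-1.2, 0.9, -0.5]
opening: 0.0733
```

```bash
python3 - <<'E'
from fit import *
s=manip.observe(); print(s['time'],s['position'],s['tool_rot'][:,1],s['opening'],s['force'])
C=cal("wrist");im=viewer.capture("wrist"); cv2.imwrite("pics/w12.png",im[150:400,150:550,::-1])
for d in models.pinpoint("beaker_a","wrist"):
    p=c2w(d['xyz'],C); print(d['conf'],p)
im=viewer.capture("scene"); cv2.imwrite("pics/s12.png",cv2.resize(im[180:300,280:420],None,fx=4,fy=4,interpolation=cv2.INTER_CUBIC)[:,:,::-1])
C2=cal("scene");
for d in models.pinpoint("beaker_a","scene"):
    p=c2w(d['xyz'],C2); print(d['conf'],p)
uv=np.array([(284,195),(351,195)])
p=pix(uv,0.0,C); print(p,(p-s['position'])@s['tool_rot'])
E
```

```text
15.9333 [0.4931 0.0857 0.1126] [ 0.9561 -0.293  -0.0001] 0.07326569740438063 [-1.2169  0.8998 -0.5316]
0.9 [0.6153 0.0546 0.0288]
0.69 [0.4975 0.0999 0.0383]
0.66 [0.5846 0.1887 0.0321]
0.96 [0.6169 0.0541 0.0292]
0.93 [0.5855 0.1916 0.0306]
0.87 [0.3523 0.2817 0.0274]
0.74 [0.4949 0.0954 0.0349]
0.73 [ 0.6697 -0.2188  0.0385]
[[0.4859 0.1305 0.    ]
 [0.5232 0.1191 0.    ]] [[ 0.1126 -0.02   -0.0407]
 [ 0.1126  0.019  -0.0407]]
```

View pics/w12.png

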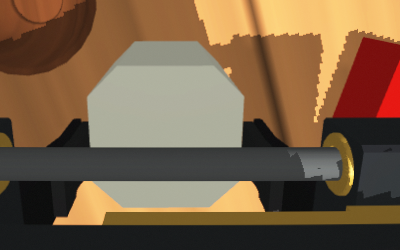

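View pics/s12.png

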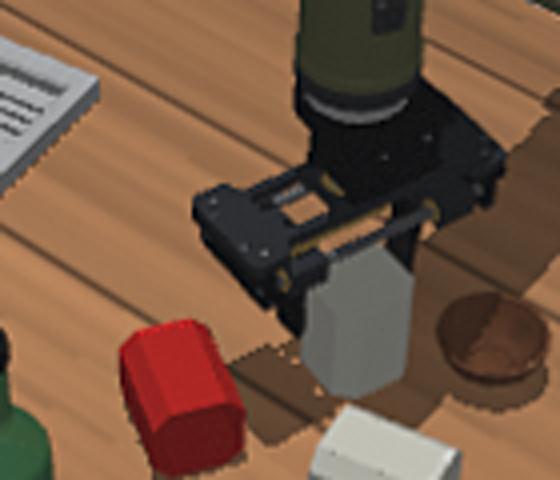

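Call:
{"name": "jog_arm", "arguments": {
  "motion": [
    [[0, 0, -0.006], 0],
    [[0.003, 0, -0.012], 0],
    [[0.007, 0, -0.012], 0],
    [[0.007, 0, -0.012], 0]
  ]
}}

```text
time: 16.47
position: [0.4962, 0.0981, 0.1046]
tool_rot: [[-0.001, 0.957, -0.291], [-0.001, -0.291, -0.957], [-1.0, -0.001, 0.001]]
force: [0.1, -0.0, -0.3]
opening: 0.0738
```

Call:
{"name": "jog_arm", "arguments": {
  "motion": [
    [[0, 0, 0], 0],
    [[0, 0, 0], 0],
    [[0, 0, 0], 0],
    [[0, 0, 0], 0],
    [[0, 0, 0], 0]
  ],
  "jaw": 1,
  "grip_force": 20
}}

```text
time: 16.88
position: [0.4966, 0.0973, 0.1056]
tool_rot: [[-0.0, 0.956, -0.293], [0.0, -0.293, -0.956], [-1.0, -0.0, 0.0]]
force: [-0.1, 0.0, 0.2]
opening: 0.0599
```

```bash
python3 - <<'E'
from fit import *
s=manip.observe(); print(s['time'],s['position'],s['tool_rot'][:,1],s['opening'],s['force'])
C=cal("wrist");im=viewer.capture("wrist"); cv2.imwrite("pics/w13.png",im[150:400,150:550,::-1])
for d in models.pinpoint("beaker_a","wrist"):
    p=c2w(d['xyz'],C); print(d['conf'],p)
d=np.array([.4705,-.2465,.2])-s['position']; print(s['tool_rot'].T@d)
E
```

```text
16.8833 [0.4966 0.0973 0.1056] [ 0.9561 -0.2929 -0.0001] 0.05988363129888054 [-0.0564  0.0326  0.2042]
0.97 [0.4969 0.0968 0.0396]
0.79 [0.5838 0.1907 0.0317]
[-0.0944  0.0757  0.3363]
```

View pics/w13.png

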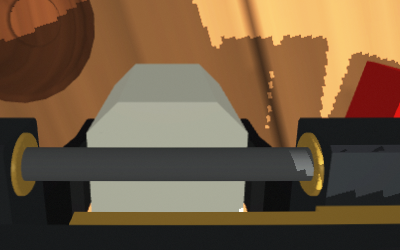

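Call:
{"name": "jog_arm", "arguments": {
  "motion": [
    [[-0.02, 0, 0], 0],
    [[-0.05, 0, 0], 0],
    [[-0.07, 0.01, 0.02], 0],
    [[-0.07, 0.03, 0.05], -0.05],
    [[-0.07, 0.05, 0.085], -0.15],
    [[-0.07, 0.07, 0.12], -0.25],
    [[-0.07, 0.09, 0.155], -0.35],
    [[-0.07, 0.108, 0.19], -0.442],
    [[-0.07, 0.126, 0.225], -0.442],
    [[-0.07, 0.144, 0.258], -0.442],
    [[-0.07, 0.158, 0.283], -0.442],
    [[-0.065, 0.164, 0.293], -0.442],
    [[-0.045, 0.164, 0.295], -0.442],
    [[-0.03, 0.164, 0.295], -0.442],
    [[-0.03, 0.164, 0.295], -0.442],
    [[-0.03, 0.164, 0.295], -0.442],
    [[-0.03, 0.164, 0.295], -0.442]
  ]
}}

```text
time: 18.4
position: [0.5676, -0.232, 0.1361]
tool_rot: [[0.001, 0.989, 0.145], [0.0, 0.145, -0.989], [-1.0, 0.001, -0.0]]
force: [0.8, 0.2, -1.6]
opening: 0.0599
```

```bash
python3 - <<'E'
from fit import *
viewer.capture("top")
s=manip.observe(); print(s['time'],s['position'],s['tool_rot'][:,1],s['opening'],s['force'])
im=viewer.capture("wrist")[:,:,::-1];cv2.imwrite("pics/w14.png",cv2.resize(im[165:290,200:420],None,fx=3.6,fy=3.6,interpolation=cv2.INTER_CUBIC))
E
```

```text
18.45 [ 0.5679 -0.2322  0.1365] [0.9894 0.1455 0.0015] 0.05984021002747492 [ 0.2254 -0.5693 -3.12  ]
```

View pics/w14.png

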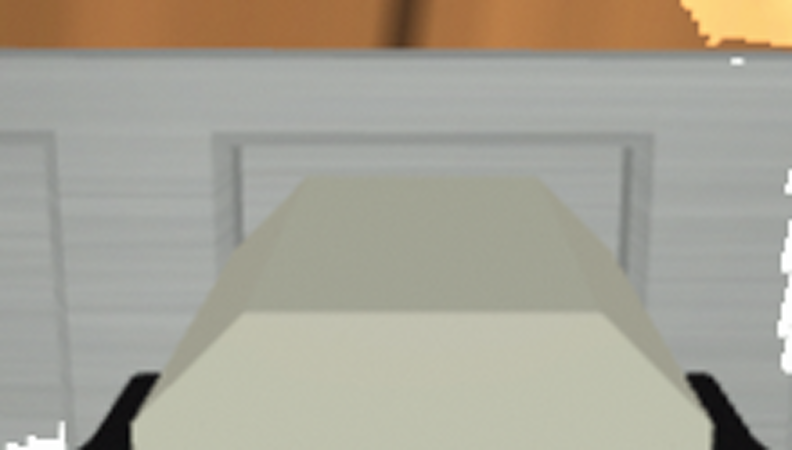

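```bash
cat > rel.py <<'E'
from fit import *
def rel(a,b,rz):
    s=manip.observe();C=cal("wrist");R=s['tool_rot'];p=s['position']
    qa=(pix(a,.018,C)-p)@R; qb=(pix(b,rz,C)-p)@R
    print(s['position']); print(qa,qb)
    A=qa.mean(0)+[0,0,.037]; B=qb.mean(0)+[0,0,.030]
    print("pocket",A[1:],"beaker",B[1:],"move",(A-B)[1:],"drop",rz-.004, "angle",np.degrees(np.arctan2(qa[1,2]-qa[0,2],qa[1,1]-qa[0,1])))
E
python3 -c "
from rel import *
rel([(259.2,202.2),(381.4,202.2)],[(284.2,214.4),(350.6,214.4)],.031)"
```

```text
[ 0.568  -0.2324  0.1367]
[[ 0.1186 -0.0355 -0.0359]
 [ 0.1188  0.038  -0.0359]] [[ 0.1057 -0.0194 -0.0309]
 [ 0.1057  0.0184 -0.0309]]
pocket [0.0013 0.0011] beaker [-0.0005 -0.0009] move [0.0018 0.002 ] drop 0.027 angle -0.03095693454034144
```

Call:
{"name": "jog_arm", "arguments": {
  "motion": [
    [[0, 0.0015, 0.001], 0],
    [[0, 0.003, 0.002], 0],
    [[0.004, 0.003, 0.002], 0],
    [[0.008, 0.003, 0.002], 0],
    [[0.012, 0.003, 0.002], 0],
    [[0.015, 0.003, 0.002], 0],
    [[0.018, 0.003, 0.002], 0],
    [[0.021, 0.003, 0.002], 0],
    [[0.0235, 0.003, 0.002], 0],
    [[0.0255, 0.003, 0.002], 0],
    [[0.0265, 0.003, 0.002], 0],
    [[0.0265, 0.003, 0.002], 0]
  ]
}}

```text
time: 19.5
position: [0.5704, -0.2343, 0.1096]
tool_rot: [[-0.0, 0.99, 0.144], [0.0, 0.144, -0.99], [-1.0, 0.0, -0.0]]
force: [-1.4, 1.3, 1.9]
opening: 0.0599
```

```bash
python3 - <<'E'
from fit import *
s=manip.observe(); print(s['time'],s['position'],s['tool_rot'][:,1],s['opening'],s['force'])
im=viewer.capture("wrist")[:,:,::-1];cv2.imwrite("pics/w15.png",cv2.resize(im[165:290,200:420],None,fx=3.6,fy=3.6,interpolation=cv2.INTER_CUBIC))
E
```

```text
19.5 [ 0.5704 -0.2343  0.1096] [0.9895 0.1444 0.    ] 0.05985431372595313 [-1.4215  1.2571  1.8949]
```

View pics/w15.png

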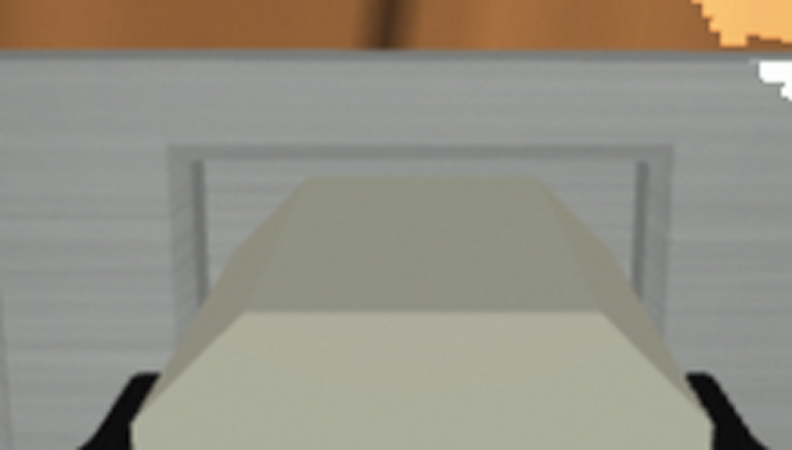

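Call:
{"name": "jog_arm", "arguments": {
  "motion": [
    [[0, 0, 0], 0],
    [[0, 0, 0], 0],
    [[0, 0, 0], 0],
    [[0, 0, 0], 0],
    [[-0.03, 0, 0], 0],
    [[-0.07, 0, 0], 0],
    [[-0.11, 0, 0], 0],
    [[-0.14, 0, 0], 0],
    [[-0.15, 0, -0.02], 0]
  ],
  "jaw": 0.15
}}

```text
time: 20.3
position: [0.5687, -0.2199, 0.2651]
tool_rot: [[0.009, 0.99, 0.138], [-0.006, 0.139, -0.99], [-1.0, 0.008, 0.007]]
force: [0.3, -0.4, 1.1]
opening: 0.074
```

Call:
{"name": "jog_arm", "arguments": {
  "motion": [
    [[0, 0.005, -0.04], 0],
    [[0, 0.012, -0.08], 0],
    [[0, 0.018, -0.12], 0],
    [[0, 0.025, -0.16], 0],
    [[0, 0.032, -0.2], 0],
    [[0, 0.038, -0.24], 0],
    [[0, 0.045, -0.28], 0],
    [[0, 0.052, -0.32], 0],
    [[0, 0.058, -0.36], -0.03],
    [[0, 0.066, -0.395], -0.065],
    [[0, 0.072, -0.42], -0.065],
    [[0, 0.074, -0.427], -0.065],
    [[0, 0.074, -0.427], -0.065],
    [[0, 0.074, -0.427], -0.065]
  ],
  "jaw": 0
}}

```text
time: 21.47
position: [0.5792, 0.2177, 0.2588]
tool_rot: [[-0.0, 0.978, 0.208], [-0.001, 0.208, -0.978], [-1.0, -0.0, 0.001]]
force: [-0.8, -0.4, -0.6]
opening: 0.087
```

```bash
python3 - <<'E'
from fit import *
im=viewer.capture("scene")
cv2.imwrite("pics/s16.png",cv2.resize(im[160:300,190:330],None,fx=4,fy=4,interpolation=cv2.INTER_CUBIC)[:,:,::-1])
im=viewer.capture("top"); C=cal("top")
for d in models.pinpoint("beaker_a","top"): print(d['conf'],c2w(d['xyz'],C))
s=manip.observe(); print(s['time'],s['position'],s['tool_rot'][:,1],s['opening'],s['force'])
C=cal("wrist"); im=viewer.capture("wrist"); cv2.imwrite("pics/w16.png",im[:,:,::-1])
for d in models.cut_out("beaker_c","wrist"):
    m=d['region']; ys,xs=np.nonzero(m); print(d['conf'],m.sum(),xs.mean(),ys.mean(),ys.max())
    r=fit(octo(75,1),[prep(m,C)],(.585,.192),[1.7,1.8]); print(r.x,np.degrees(r.x[2]),r.fun)
E
```

```text
0.75 [0.6185 0.0533 0.0283]
0.64 [0.3476 0.2834 0.0289]
0.62 [ 0.6639 -0.2167  0.0419]
0.6 [0.5839 0.1862 0.0335]
0.57 [ 0.5673 -0.2289  0.0407]
21.6167 [0.5796 0.2161 0.2593] [0.9788 0.2049 0.0002] 0.08727773813904348 [-0.039  -0.0379  0.1414]
0.81 6232 318.67763157894734 249.9155969191271 297
[0.5855 0.1918 1.775 ] 101.70202861049387 0.025433247753530168
0.72 1375 324.01236363636366 350.7716363636364 374
[0.585 0.192 1.7  ] 97.40282517223994 1.0
0.58 10317 64.61859067558399 89.47329650092081 150
[0.585 0.192 1.7  ] 97.40282517223994 1.0
```

View pics/w16.png

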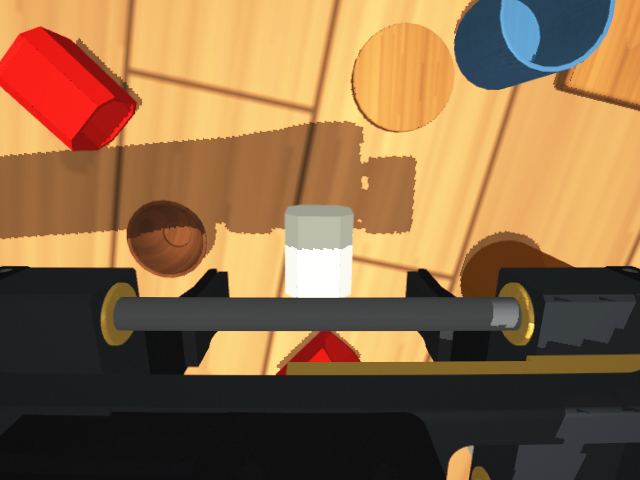

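View pics/s16.png

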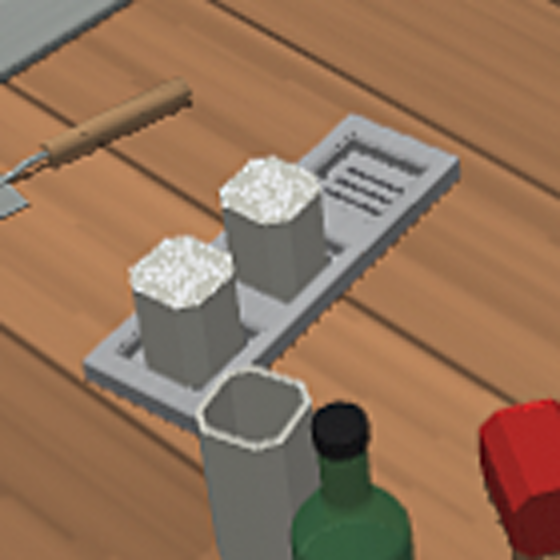

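```bash
python3 - <<'E'
import cv2
im=cv2.imread("pics/w16.png"); cv2.imwrite("pics/w16z.png",cv2.resize(im[195:300,260:380],None,fx=5,fy=5,interpolation=cv2.INTER_CUBIC))
E
```

```text
(no output)
```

View pics/w16z.png

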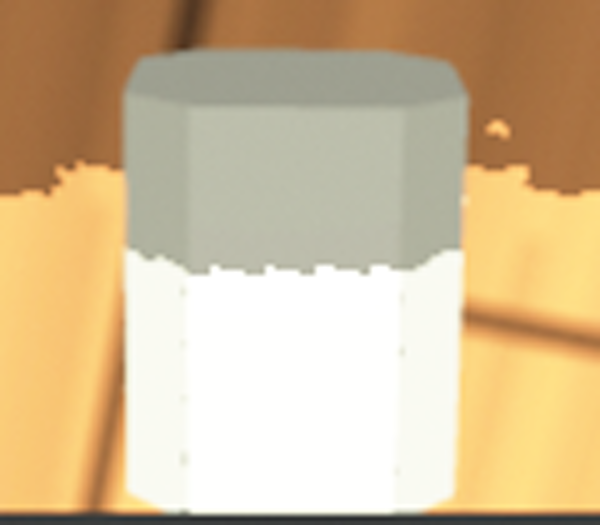

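Call:
{"name": "jog_arm", "arguments": {
  "motion": [
    [[0.03, 0.001, -0.003], 0],
    [[0.07, 0.001, -0.003], 0],
    [[0.11, 0.001, -0.003], 0],
    [[0.14, 0.001, -0.003], 0],
    [[0.165, 0.001, -0.003], 0],
    [[0.177, 0.001, -0.003], 0],
    [[0.177, 0.001, -0.003], 0],
    [[0.177, 0.001, -0.003], 0]
  ],
  "jaw": 0
}}

```text
time: 22.38
position: [0.5799, 0.2215, 0.0826]
tool_rot: [[0.0, 0.978, 0.208], [-0.0, 0.208, -0.978], [-1.0, 0.0, 0.0]]
force: [0.2, 0.3, 0.3]
opening: 0.0871
```

Call:
{"name": "jog_arm", "arguments": {
  "motion": [
    [[0, 0, 0], 0],
    [[0, 0, 0], 0],
    [[0, 0, 0], 0],
    [[0, 0, 0], 0],
    [[0, 0, 0], 0],
    [[0, 0, 0], 0]
  ],
  "jaw": 1,
  "grip_force": 25
}}

```text
time: 22.88
position: [0.5797, 0.2222, 0.0828]
tool_rot: [[0.001, 0.978, 0.209], [0.001, 0.209, -0.978], [-1.0, 0.001, -0.0]]
force: [-0.4, -0.8, 3.0]
opening: 0.0599
```

Call:
{"name": "jog_arm", "arguments": {
  "motion": [
    [[-0.02, 0, 0], 0],
    [[-0.05, 0, 0], 0],
    [[-0.085, 0, 0], 0],
    [[-0.11, -0.015, 0.02], 0],
    [[-0.11, -0.035, 0.05], 0],
    [[-0.11, -0.055, 0.08], 0],
    [[-0.11, -0.075, 0.11], 0],
    [[-0.11, -0.095, 0.14], 0],
    [[-0.11, -0.115, 0.165], 0],
    [[-0.11, -0.13, 0.183], 0],
    [[-0.1, -0.138, 0.192], 0],
    [[-0.07, -0.138, 0.192], 0],
    [[-0.04, -0.138, 0.192], 0],
    [[-0.02, -0.138, 0.192], 0],
    [[-0.01, -0.138, 0.192], 0],
    [[-0.005, -0.138, 0.192], 0],
    [[-0.005, -0.138, 0.192], 0]
  ]
}}

```text
time: 24.3
position: [0.4841, 0.0058, 0.0861]
tool_rot: [[-0.002, 0.978, 0.209], [-0.001, 0.209, -0.978], [-1.0, -0.002, 0.0]]
force: [-0.4, 1.5, -2.4]
opening: 0.0598
```

```bash
python3 - <<'E'
from fit import *
s=manip.observe(); print(s['time'],s['position'],s['tool_rot'][:,1],s['opening'],s['force'])
im=viewer.capture("scene"); cv2.imwrite("pics/s17.png",cv2.resize(im[180:300,280:420],None,fx=5,fy=5,interpolation=cv2.INTER_CUBIC)[:,:,::-1])
E
```

```text
24.3 [0.4841 0.0058 0.0861] [ 0.9779  0.2092 -0.0018] 0.059843454195027644 [-0.3713  1.489  -2.3722]
```

View pics/s17.png

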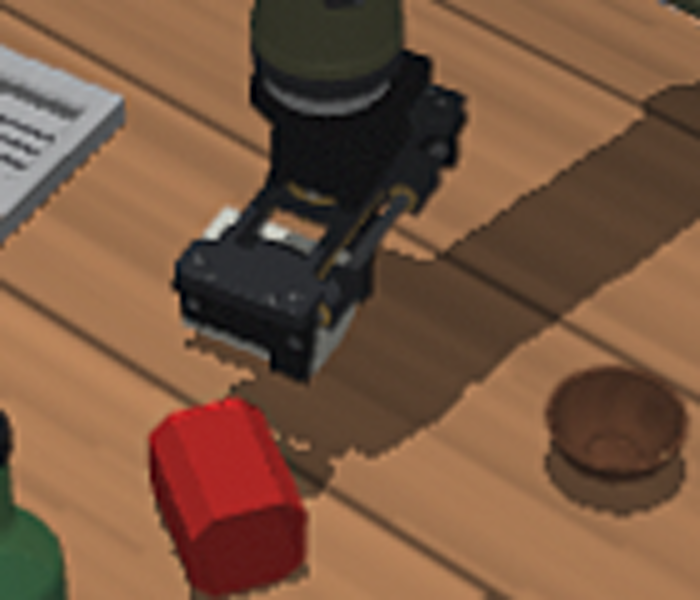

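Still level. Lower the grip force and raise so it swings down.

Call:
{"name": "jog_arm", "arguments": {
  "motion": [
    [[0.003, 0, 0], 0],
    [[0.003, 0, 0], 0],
    [[0.003, 0, 0], 0],
    [[-0.001, 0, 0], 0],
    [[-0.005, 0, 0], 0],
    [[-0.009, 0, 0], 0],
    [[-0.013, 0, 0], 0],
    [[-0.017, 0, 0], 0],
    [[-0.021, 0, 0], 0],
    [[-0.025, 0, 0], 0],
    [[-0.029, 0, 0], 0],
    [[-0.033, 0, 0], 0],
    [[-0.036, 0, 0], 0],
    [[-0.036, 0, 0], 0]
  ],
  "grip_force": 3
}}

```text
time: 25.52
position: [0.4849, 0.0055, 0.1238]
tool_rot: [[0.001, 0.978, 0.208], [0.001, 0.208, -0.978], [-1.0, 0.001, -0.0]]
force: [-1.2, 1.0, 1.1]
opening: 0.0602
```

```bash
python3 - <<'E'
from fit import *
s=manip.observe(); print(s['time'],s['position'],s['tool_rot'][:,1],s['opening'],s['force'])
im=viewer.capture("scene"); cv2.imwrite("pics/s18.png",cv2.resize(im[180:300,280:420],None,fx=5,fy=5,interpolation=cv2.INTER_CUBIC)[:,:,::-1])
im=viewer.capture("wrist"); cv2.imwrite("pics/w18.png",im[:,:,::-1])
E
```

```text
25.5167 [0.4849 0.0055 0.1238] [0.978  0.2084 0.0012] 0.06021771391165124 [-1.1609  0.9959  1.0628]
```

View pics/s18.png

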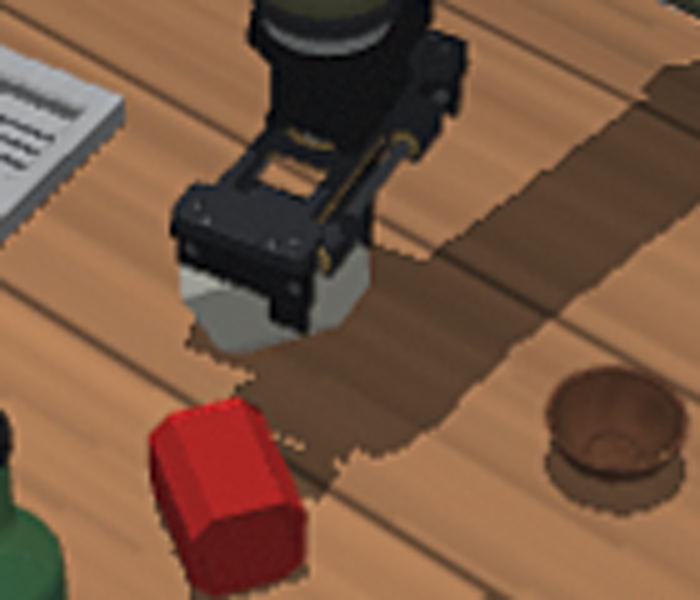

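View pics/w18.png

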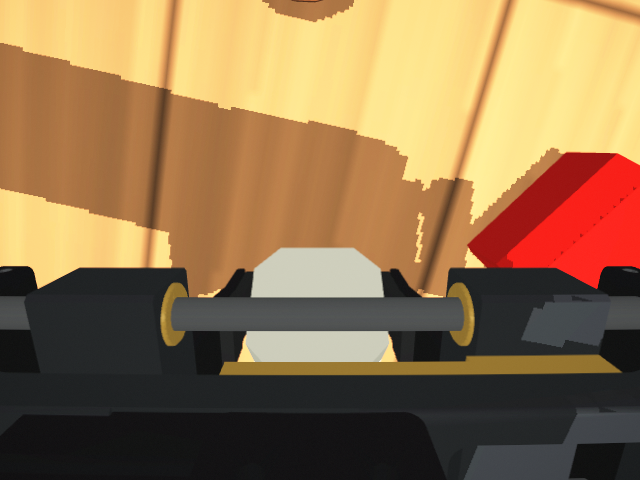

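Call:
{"name": "jog_arm", "arguments": {
  "motion": [
    [[0.002, 0, 0], 0],
    [[0.001, 0, 0.006], 0],
    [[0.0, 0, 0.012], 0],
    [[0.0, 0, 0.018], 0],
    [[0.0005, 0, 0.0245], 0],
    [[0.001, 0, 0.0305], 0],
    [[0.002, 0, 0.0365], 0],
    [[0.004, 0, 0.0425], 0],
    [[0.006, 0, 0.048], 0],
    [[0.006, 0, 0.051], 0],
    [[0.006, 0, 0.051], 0]
  ]
}}

```text
time: 26.53
position: [0.4945, -0.0458, 0.1163]
tool_rot: [[-0.001, 0.978, 0.207], [-0.001, 0.207, -0.978], [-1.0, -0.002, 0.001]]
force: [0.9, -1.1, -0.1]
opening: 0.0602
```

```bash
python3 - <<'E'
from fit import *
s=manip.observe(); print(s['time'],s['position'],s['tool_rot'][:,1],s['opening'],s['force'])
im=viewer.capture("scene"); cv2.imwrite("pics/s19.png",cv2.resize(im[170:290,260:400],None,fx=5,fy=5,interpolation=cv2.INTER_CUBIC)[:,:,::-1])
im=viewer.capture("wrist"); cv2.imwrite("pics/w19.png",im[150:400,150:550,::-1])
E
```

```text
26.5333 [ 0.4945 -0.0458  0.1163] [ 0.9783  0.207  -0.0017] 0.0602274819909996 [ 0.8998 -1.1142 -0.0958]
```

View pics/s19.png

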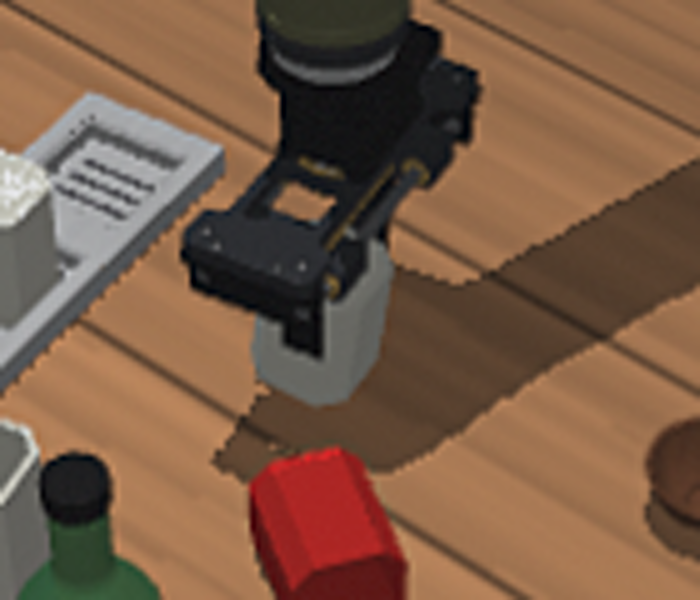

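View pics/w19.png

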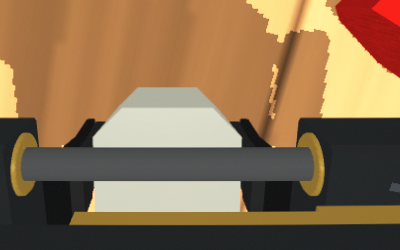

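Call:
{"name": "jog_arm", "arguments": {
  "motion": [
    [[0.001, 0, 0.004], 0],
    [[0.003, 0, 0.008], 0],
    [[0.003, 0, 0.01], 0],
    [[0.003, 0, 0.01], 0]
  ]
}}

```text
time: 26.97
position: [0.4969, -0.0546, 0.1136]
tool_rot: [[-0.001, 0.978, 0.208], [-0.0, 0.208, -0.978], [-1.0, -0.001, -0.0]]
force: [-0.4, -0.9, -1.8]
opening: 0.0598
```

Call:
{"name": "jog_arm", "arguments": {
  "motion": [
    [[0, 0, 0], 0],
    [[0, 0, 0], 0],
    [[0, 0, 0], 0],
    [[0, 0, 0], 0],
    [[0, 0, 0], 0]
  ],
  "jaw": 0.15
}}

```text
time: 27.38
position: [0.4973, -0.0541, 0.1142]
tool_rot: [[0.0, 0.978, 0.209], [0.0, 0.209, -0.978], [-1.0, 0.0, -0.0]]
force: [0.3, -0.3, -0.2]
opening: 0.0734
```

```bash
python3 - <<'E'
from fit import *
s=manip.observe(); print(s['time'],s['position'],s['tool_rot'][:,1],s['opening'],s['force'])
C=cal("wrist");im=viewer.capture("wrist"); cv2.imwrite("pics/w20.png",im[150:400,150:550,::-1])
for d in models.pinpoint("beaker_a","wrist"):
    p=c2w(d['xyz'],C); print(d['conf'],p,(p-s['position'])@s['tool_rot'])
im=viewer.capture("scene"); cv2.imwrite("pics/s20.png",cv2.resize(im[170:290,260:400],None,fx=4,fy=4,interpolation=cv2.INTER_CUBIC)[:,:,::-1])
C2=cal("scene");
for d in models.pinpoint("beaker_a","scene"):
    p=c2w(d['xyz'],C2); print(d['conf'],p,(p-s['position'])@s['tool_rot'])
E
```

```text
27.3833 [ 0.4973 -0.0541  0.1142] [0.978  0.2087 0.0004] 0.07338237171543975 [ 0.2767 -0.2505 -0.1842]
0.72 [ 0.4952 -0.0608  0.0391] [ 0.0751 -0.0035  0.0061]
0.68 [0.6146 0.053  0.0253] [ 0.0889  0.137  -0.0803]
0.97 [0.6143 0.0561 0.0264] [ 0.0878  0.1374 -0.0834]
0.8 [ 0.4982 -0.0585  0.0395] [ 0.0747 -0.0001  0.0045]
0.8 [ 0.6675 -0.2195  0.0365] [0.0777 0.1318 0.1972]
0.7 [0.3491 0.2808 0.0257] [ 0.0884 -0.0751 -0.3585]
0.63 [ 0.5697 -0.2365  0.0399] [0.0743 0.0327 0.1935]
```

View pics/w20.png

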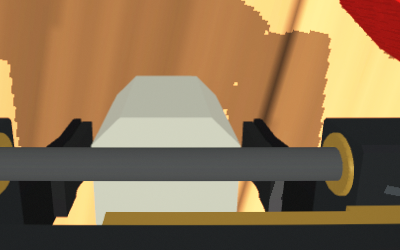

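View pics/s20.png

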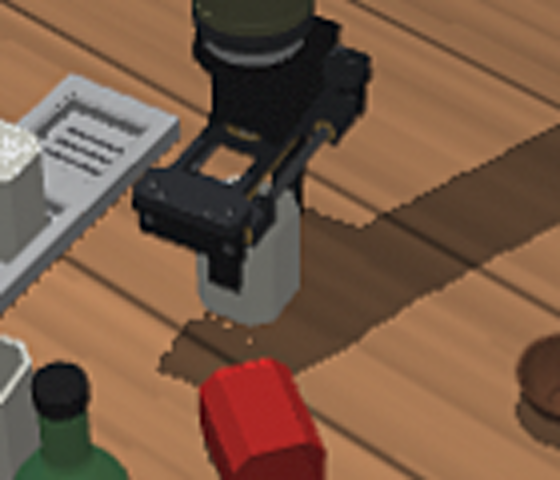

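Call:
{"name": "jog_arm", "arguments": {
  "motion": [
    [[0.003, 0, 0.003], 0],
    [[0.006, 0, 0.005], 0],
    [[0.0085, 0, 0.005], 0],
    [[0.0085, 0, 0.005], 0]
  ]
}}

```text
time: 27.92
position: [0.4978, -0.0594, 0.1048]
tool_rot: [[-0.001, 0.978, 0.208], [-0.0, 0.208, -0.978], [-1.0, -0.001, -0.0]]
force: [-0.9, 0.6, -0.3]
opening: 0.0738
```

Call:
{"name": "jog_arm", "arguments": {
  "motion": [
    [[0, 0, 0], 0],
    [[0, 0, 0], 0],
    [[0, 0, 0], 0],
    [[0, 0, 0], 0],
    [[0, 0, 0], 0]
  ],
  "jaw": 1,
  "grip_force": 20
}}

```text
time: 28.33
position: [0.4983, -0.0591, 0.1056]
tool_rot: [[0.0, 0.978, 0.209], [0.0, 0.209, -0.978], [-1.0, 0.0, -0.0]]
force: [-0.7, 0.0, -0.1]
opening: 0.06
```

```bash
python3 - <<'E'
from fit import *
s=manip.observe(); print(s['time'],s['position'],s['tool_rot'][:,1],s['opening'],s['force'])
C=cal("wrist");im=viewer.capture("wrist"); cv2.imwrite("pics/w21.png",im[150:400,150:550,::-1])
for d in models.pinpoint("beaker_a","wrist"):
    p=c2w(d['xyz'],C); print(d['conf'],p,(p-s['position'])@s['tool_rot'])
d=np.array([.4705,-.2460,.135])-s['position']; print(s['tool_rot'].T@d)
E
```

```text
28.3333 [ 0.4983 -0.0591  0.1056] [0.978  0.2085 0.0002] 0.059982625361842984 [-0.6679  0.0012 -0.0646]
0.96 [0.6159 0.0523 0.0266] [ 0.079   0.1382 -0.0844]
0.91 [ 0.496 -0.061  0.04 ] [ 0.0656 -0.0026  0.0014]
[-0.0294 -0.0661  0.177 ]
```

Call:
{"name": "jog_arm", "arguments": {
  "motion": [
    [[-0.02, 0, 0], 0],
    [[-0.05, 0, 0], 0],
    [[-0.07, -0.008, 0.02], 0],
    [[-0.07, -0.02, 0.05], 0.02],
    [[-0.07, -0.032, 0.085], 0.04],
    [[-0.07, -0.045, 0.12], 0.065],
    [[-0.07, -0.056, 0.15], 0.065],
    [[-0.07, -0.063, 0.17], 0.065],
    [[-0.06, -0.0655, 0.1785], 0.065],
    [[-0.045, -0.0655, 0.1785], 0.065],
    [[-0.031, -0.0655, 0.1785], 0.065],
    [[-0.031, -0.0655, 0.1785], 0.065],
    [[-0.031, -0.0655, 0.1785], 0.065],
    [[-0.031, -0.0655, 0.1785], 0.065]
  ]
}}

```text
time: 29.6
position: [0.4717, -0.2474, 0.137]
tool_rot: [[0.0, 0.989, 0.145], [-0.0, 0.145, -0.989], [-1.0, 0.0, 0.0]]
force: [-0.6, 0.1, -2.2]
opening: 0.0599
```

```bash
python3 - <<'E'
from fit import *
viewer.capture("top")
s=manip.observe(); print(s['time'],s['position'],s['tool_rot'][:,1],s['opening'],s['force'])
im=viewer.capture("wrist")[:,:,::-1];cv2.imwrite("pics/w22.png",cv2.resize(im[165:290,200:420],None,fx=3.6,fy=3.6,interpolation=cv2.INTER_CUBIC))
E
```

```text
29.65 [ 0.4719 -0.2474  0.1374] [0.9894 0.145  0.0012] 0.05993319237153018 [ 0.4373  1.4888 -1.6771]
```

View pics/w22.png

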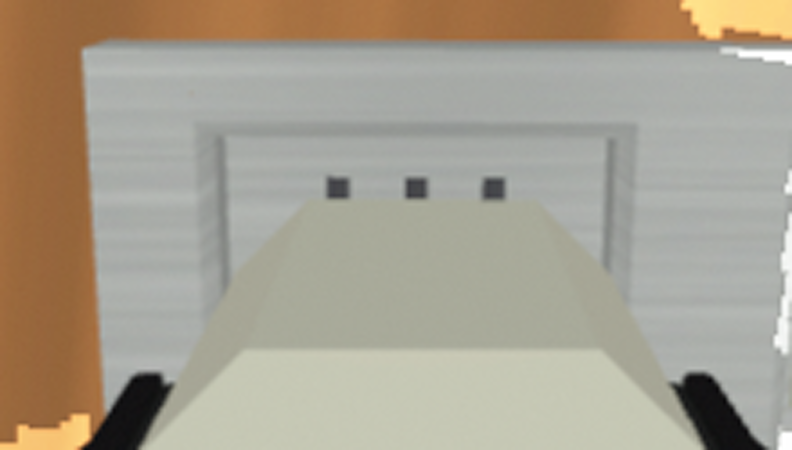

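```bash
python3 -c "
from rel import *
rel([(254.7,199.4),(376.7,199.4)],[(284.2,220.6),(350.6,220.6)],.0317)"
```

```text
[ 0.472  -0.2475  0.1375]
[[ 0.1194 -0.0383 -0.0375]
 [ 0.1195  0.0352 -0.0375]] [[ 0.1057 -0.0195 -0.0273]
 [ 0.1058  0.0185 -0.0273]]
pocket [-0.0015 -0.0005] beaker [-0.0005  0.0027] move [-0.001  -0.0032] drop 0.0277 angle -0.03082165092650604
```

Call:
{"name": "jog_arm", "arguments": {
  "motion": [
    [[0, 0.0005, -0.0015], 0],
    [[0, 0.001, -0.003], 0],
    [[0.004, 0.001, -0.003], 0],
    [[0.008, 0.001, -0.003], 0],
    [[0.012, 0.001, -0.003], 0],
    [[0.015, 0.001, -0.003], 0],
    [[0.018, 0.001, -0.003], 0],
    [[0.021, 0.001, -0.003], 0],
    [[0.0235, 0.001, -0.003], 0],
    [[0.0255, 0.001, -0.003], 0],
    [[0.027, 0.001, -0.003], 0],
    [[0.027, 0.001, -0.003], 0]
  ]
}}

```text
time: 30.7
position: [0.4721, -0.2444, 0.1097]
tool_rot: [[0.0, 0.99, 0.144], [0.0, 0.144, -0.99], [-1.0, 0.0, -0.0]]
force: [0.2, -0.5, -1.4]
opening: 0.0598
```

```bash
python3 - <<'E'
from fit import *
s=manip.observe(); print(s['time'],s['position'],s['tool_rot'][:,1],s['opening'],s['force'])
im=viewer.capture("wrist")[:,:,::-1];cv2.imwrite("pics/w23.png",cv2.resize(im[165:290,200:420],None,fx=3.6,fy=3.6,interpolation=cv2.INTER_CUBIC))
E
```

```text
30.7 [ 0.4721 -0.2444  0.1097] [0.9895 0.1444 0.0002] 0.059829153723221104 [ 0.2045 -0.494  -1.3593]
```

View pics/w23.png

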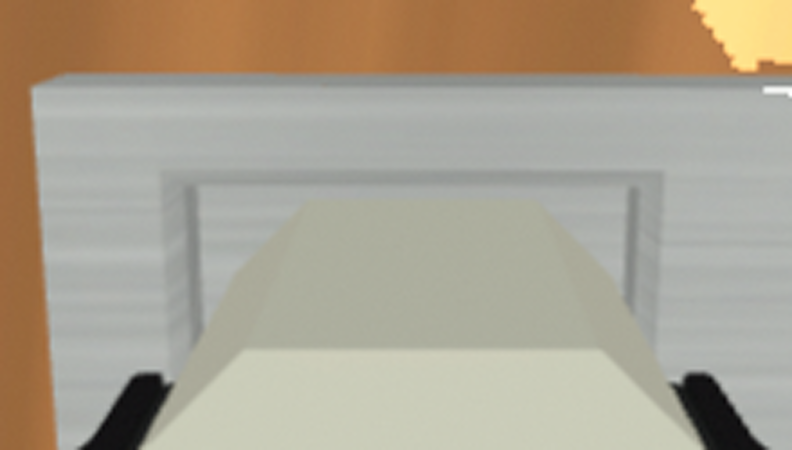

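Call:
{"name": "jog_arm", "arguments": {
  "motion": [
    [[0.0005, 0, 0], 0],
    [[0.001, 0, 0], 0],
    [[0.001, 0, 0], 0],
    [[0.001, 0, 0], 0]
  ]
}}

```text
time: 31.08
position: [0.4721, -0.2445, 0.1096]
tool_rot: [[0.0, 0.99, 0.144], [0.001, 0.144, -0.99], [-1.0, 0.0, -0.001]]
force: [-3.6, 1.9, 7.8]
opening: 0.0599
```

Call:
{"name": "jog_arm", "arguments": {
  "motion": [
    [[0, 0, 0], 0],
    [[0, 0, 0], 0],
    [[0, 0, 0], 0],
    [[0, 0, 0], 0],
    [[0, 0, 0], 0],
    [[-0.03, 0, 0], 0],
    [[-0.07, 0, 0], 0],
    [[-0.11, 0, 0], 0],
    [[-0.14, 0, 0], 0],
    [[-0.14, 0, -0.04], 0],
    [[-0.14, 0, -0.08], 0],
    [[-0.14, 0, -0.12], 0],
    [[-0.14, 0, -0.16], 0],
    [[-0.14, 0, -0.2], 0],
    [[-0.14, 0, -0.24], 0],
    [[-0.14, 0, -0.28], 0],
    [[-0.14, 0, -0.3], 0],
    [[-0.14, 0, -0.3], 0]
  ],
  "jaw": 0.15
}}

```text
time: 32.58
position: [0.4276, 0.0577, 0.2485]
tool_rot: [[-0.0, 0.988, 0.153], [0.001, 0.153, -0.988], [-1.0, 0.0, -0.001]]
force: [0.2, 1.5, 0.2]
opening: 0.0743
```

```bash
python3 - <<'E'
from fit import *
s=manip.observe(); print(s['time'],s['position'],s['force'])
for n in ("top","scene"):
    im=viewer.capture(n); C=cal(n)
    cv2.imwrite(f"pics/{n}_end.png",im[:,:,::-1])
    for l in ("beaker_a","pocket0"):
        for d in models.pinpoint(l,n): print(n,l,d['conf'],c2w(d['xyz'],C))
    for d in models.cut_out("beaker_a",n):
        m=d['region']; ys,xs=np.nonzero(m)
        for k,c in dict(F=(.667,-.218),M=(.569,-.233),N=(.471,-.246)).items():
            uv=proj((*c,.041),C)[0]
            if np.hypot(*(uv-[xs.mean(),ys.mean()]))<12:
                P=octo(75,0)+[0,0,.004]; r=fit(P,[prep(m,C)],c,[.14]); print(n,k,r.x,r.fun)
im=cv2.imread("pics/top_end.png"); a=cv2.resize(im[160:310,350:450],None,fx=4,fy=4,interpolation=2)
im=cv2.imread("pics/scene_end.png"); b=cv2.resize(im[160:310,200:300],None,fx=4,fy=4,interpolation=2)
cv2.imwrite("pics/end.png",np.hstack([a,b]))
E
```

```text
32.5833 [0.4276 0.0577 0.2485] [0.2278 1.485  0.1941]
top beaker_a 0.97 [0.3531 0.2852 0.0321]
top beaker_a 0.96 [0.6152 0.0513 0.0264]
top beaker_a 0.93 [ 0.6666 -0.2201  0.0406]
top beaker_a 0.86 [ 0.5713 -0.232   0.0441]
top beaker_a 0.58 [ 0.4736 -0.2496  0.0427]
top beaker_a 0.57 [ 0.7804  0.193  -0.0027]
top pocket0 0.92 [ 0.4732 -0.2458  0.0063]
top pocket0 0.75 [ 0.5644 -0.2348  0.0039]
top pocket0 0.74 [ 0.6662 -0.2161  0.0037]
top F [ 0.6632 -0.2175  0.1182] 0.04550359712230216
top M [ 0.5674 -0.2309  0.1612] 0.04123134328358209
top N [ 0.4705 -0.2446  0.1588] 0.06317724458204334
scene beaker_a 0.84 [ 0.5711 -0.2351  0.0362]
scene beaker_a 0.76 [ 0.6674 -0.2165  0.037 ]
scene beaker_a 0.6 [0.6157 0.0577 0.0302]
scene beaker_a 0.59 [ 0.4733 -0.2457  0.0416]
scene pocket0 0.96 [ 0.5714 -0.2329  0.0035]
scene pocket0 0.66 [ 0.6679 -0.2162  0.0038]
scene pocket0 0.62 [ 0.4704 -0.2491  0.0081]
scene N [ 0.4732 -0.2448  0.2171] 0.08547297297297297
scene F [ 0.6677 -0.2169  0.1197] 0.0944372574385511
scene M [ 0.5706 -0.2318  0.1888] 0.05571519795657727
```

View pics/end.png

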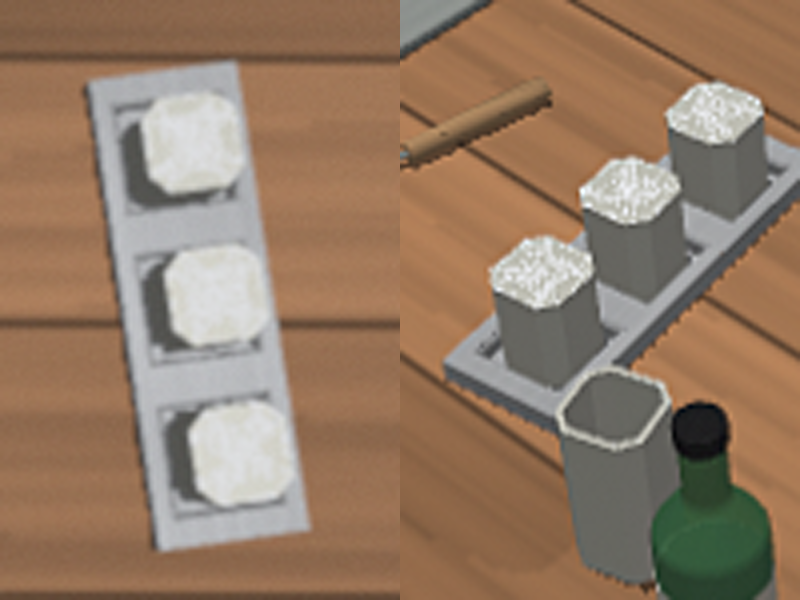

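View pics/scene_end.png

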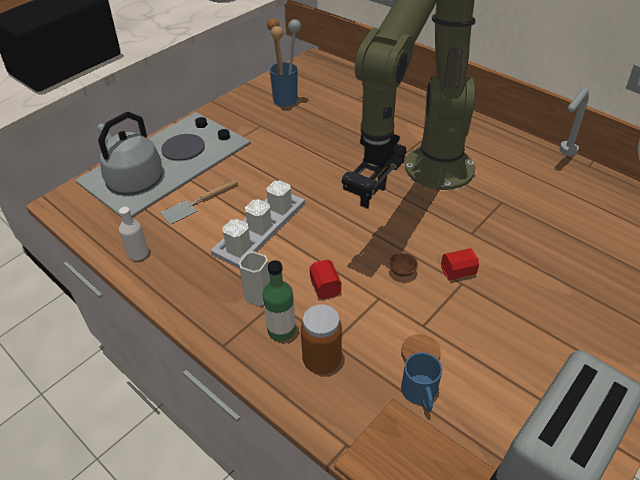

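All three beakers are upright in their pockets, rim-down, each within about 4 mm of centre. The bystanders look unmoved and the arm is clear, so I'm handing in.

```bash
python3 -c "
from cell import ticket
print(ticket.sign_off())"
```

```text
the job is handed in; nothing more can be done
None
```

I put all three white beakers in the tray, one per pocket, rim-down, and handed the job in at about 33 s of the 72 s allowed.

- **Standing beaker:** I gripped it from above, carried it over and set it in the pocket farthest from the robot.
- **Lying beakers:** I gripped each one near its closed end with low force and lifted it so the mouth swung down. Dragging the rim along the worktop then brought it upright. I let go so it stood flat, took a fresh grip and lowered it into its pocket.

**Last checks:**
- The top and scene pictures put every beaker within about 4 mm of its pocket centre. The measured heights put all three rims on the pocket floor, within the camera error. The pictures show all three standing upright; I did not measure the tilt.
- The tall beaker, the other bystanders and the red look-alikes show no visible shift in the pictures; I did not measure their positions again.
- The arm was clear of everything.

**Disagreements along the way:**
- In the scene picture I first took the mouth of the lying beaker nearer the robot to be on the wrong side. A wrist close-up corrected that before I gripped it.
- The cameras differed by 2–4 mm on where the tray was, so I lined up each placing in the wrist camera. The first beaker sits about 2–4 mm off centre along the row.

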